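# Feed roll-on balls and hold the gate slide open at its mark

### The job

Use the scoop, not the fingers, to move at least three of the white roll-on balls from the pan into the shut hopper of the feed station, spilling none onto the bench, then set the scoop down upright on the bench or in the pan and let go of it. Then pull the station's spring-return slide by its tab until the tab is level with the black lines on the rails, so that at least three balls run out into the catch tray, and finish while still holding the slide steady at that mark with the gripper. Leave the other bottles, jar and cup standing where they are.

Things in the scene. Friction and masses are not known exactly. Their poses are not given: they have to be found in the camera images.
- station: fixed sheet-dark steel ball-feed station, on the left or right of the bench. Origin on the bench under the hopper's centre; x points away from the robot: slide tab, hopper, catch tray in that order; z up. In front a bed (station x -245 to -65 mm): two rails at y 25 to 37 mm either side, tops at z 86 mm, with the slide between them
- mouth (a point): centre of the hopper's open mouth at its rim, 155 mm above the bench. Hopper 130 x 130 mm outside, 112 mm (y) by 122 mm inside, 45 to 73 mm deep; its floor slopes 15 degrees down towards station +x to a throat that the slide's plate closes. Balls that fall through the throat roll by themselves down a ramp into the catch tray behind it (station x 120 to 226 mm, walls 46 mm high)
- mark (a point): midway between two black lines, one across each bed rail's top, z 86 mm, station x -175 mm. The slide is at its mark when the middle of its tab's thickness is level with these lines
- slide (a joint): travel of the gate slide in m: 0 shut, 0.045 at the mark, 0.070 end stop; pulled along station -x (towards the robot). A spring pulls it shut: 4.2 N at 0, 9.6 N at the mark; it snaps back if let go. At the mark a 46 mm window in its plate lies under the throat and balls drop through; well short of or past it they do not
- tab (a point): point at the middle of the slide's upright pull tab, 115 mm above the bench. The tab is a plain aluminium plate 10 mm thick (station x), 40 mm wide (station y), from the slide's plate (top z 82 mm) up to z 137 mm; shut, it is at station x -130 mm, 60 mm clear of the hopper. It can be pinched from above either way
- pan: fixed oblong steel pan with the balls, on the other side from the station. Origin on the bench under its centre; x along its length towards the end (far from the robot) where the balls lie at first. Flat inner floor x -125 to 110 mm, 96 mm wide, 12 mm above the bench; walls 6 mm, rim at 45 mm. The far end slopes up and outward, 60 degrees above level, from x 110 mm to a rim at 70 mm
- scoop: flat-bottomed steel scoop, about 120 g. Origin at the centre of its underside; x points to its open front lip, z up. Floor 90 x 84 mm (x -45 to 45 mm), 1.5 mm thick; side walls 2.5 mm thick, x -45 to 30 mm, up to z 30 mm; back wall to 34 mm. Starts on the bench between pan and station, lip away from the robot
- grip (a point): point on the axis of the scoop's handle, 105 mm above its underside. The handle is a square upright post 18 x 18 mm just behind the back wall, at scoop x -54 mm, reaching up to z 125 mm
- lip (a point): middle of the scoop's front lip, at the underside
- ball0: one of five identical white plastic roll-on balls, 25.4 mm diameter, 10 g; origin at its centre. They roll freely; centre 24.7 mm above the bench when in the pan or the catch tray
- ball1: one of five identical white plastic roll-on balls, 25.4 mm diameter, 10 g; origin at its centre. They roll freely; centre 24.7 mm above the bench when in the pan or the catch tray
- ball2: one of five identical white plastic roll-on balls, 25.4 mm diameter, 10 g; origin at its centre. They roll freely; centre 24.7 mm above the bench when in the pan or the catch tray
- ball3: one of five identical white plastic roll-on balls, 25.4 mm diameter, 10 g; origin at its centre. They roll freely; centre 24.7 mm above the bench when in the pan or the catch tray
- ball4: one of five identical white plastic roll-on balls, 25.4 mm diameter, 10 g; origin at its centre. They roll freely; centre 24.7 mm above the bench when in the pan or the catch tray
- bottle_a: bystander: clear glass bottle with a blue cap, 54 mm wide, 115 mm tall, standing near the middle of the bench. Origin at the centre of its underside
- bottle_b: bystander: clear glass bottle with a blue cap, 54 mm wide, 115 mm tall, far out on the left. Origin at the centre of its underside
- bottle_c: bystander: clear glass bottle with a blue cap, 54 mm wide, 115 mm tall, far out on the right. Origin at the centre of its underside
- jar: bystander: wide white jar with a steel lid, 66 mm wide, 75 mm tall, far out on the left. Origin at the centre of its underside
- small_bottle: bystander: small amber bottle, 40 mm wide, 75 mm tall, far out on the right. Origin at the centre of its underside
- beaker: bystander: white open cup, 60 mm wide, 70 mm tall, at the back in the middle. Origin at the centre of its underside
There are look-alikes about, which are no part of the job. Leave any green or yellow look-alike of the scoop alone.

How it is judged:
By the outcome, as a careful person would: the job done as asked, in the order asked, and still so for the second after the job is handed in, while the arm keeps its last pose, push and grip.
It also fails if it takes over 72 s, if anything falls off the work surface, if the arm or the gripper's body presses on something with over 40 N, if the wrist force passes 120 N, or if a joint passes its speed limit or range.

### The arm

A 6-joint arm with a two-finger parallel gripper is mounted at the origin on the work surface. World frame = base frame: x ahead of the robot, y to its left, z up, the work surface at z = 0. Lengths are in m, angles in rad, forces in N, time in s.
With the tool pointing down it reaches from about 0.35 to 0.85 m from the base axis. Payload 8.1 kg.
Tool frame: the origin (TCP) lies midway between the tips of the shut fingers; the grasp point (between the pads) lies 19 mm behind it; z points along the fingers, y is the direction in which the jaws open and shut (so a half turn about z gives the same grasp; the last joint's range is limited). The gripper opens to 85 mm and grips with 20 to 120 N. Pads are 22 mm wide; open, the fingers measure 114 mm over their backs; the gripper's body (76 mm by 85 mm) begins 54 mm behind the grasp point. The pads swing forward as they close: fully open they stand 13 mm farther back than shut.
Start: joints at [-1.431, 0.13, 1.488, -0, 1.523, -0.085], TCP at [0.134, -0.585, 0.231] pointing down, gripper open.
Joint ranges: [-2.96, 2.96], [-0.89, 2.26], [0.02, 2.5], [-1.34, 4.48], [0, 2.73], [-2.66, 2.66]. Speed limits (rad/s): [2.39, 2.39, 2.79, 3.14, 3.14, 3.14].

### API

Orientations are given as a 3x3 rotation matrix whose columns are the frame's x, y, z axes.
In Python, from plant import monitor, vision, bot, spotter gives the robot as it stands.
- The arm moves only by the tool jog_arm, never from a script. Its argument "moves" is a list of rows, each an object of numbers: "dx", "dy", "dz": the shift along the tool's x, y, z in m; "ax", "ay", "az": the turn, a rotation vector about the tool's x, y, z in rad; "jaw": the opening, from -1 (shut) to 1 (fully open). A call has exactly 5 rows; each row shifts and turns the commanded pose from where the row before left it, along the tool's axes as they then stand; what a row does not reach is not made up. A row lasts 1/8 s, in which the tool goes at most 62.5 mm and 10.7 degrees, less where a joint would pass 70% of its speed; a pose out of reach is approached as far as the arm can. A call with a gripper value outside its range is refused whole. The fingers move at their own pace and stop on an object; the grip force is fixed at half the most. Time passes only in rows, so rows that do not move let the fingers close, or fill a call up. It gives the time, the measured TCP pose, the force and the opening at its end, in the units of the state.
- monitor.get_state(): the state, without advancing time (a new reading comes with each control period).
- vision.grab_frame(name): name is "scene" or "side" or "wrist"; returns the picture (384x512x3 uint8, red, green, blue); there is no depth.
- vision.camera_params(name): a dict with "K" (3x3 intrinsics, pixels), "T" (4x4, takes a point from camera to world coordinates). Camera axes: x right, y up, looking along -z (the intrinsics and any distortion apply to the point x, -y, -z); pixel columns grow to the right and rows downward; lengths in m; the calibration is good to about 2 mm. A picture is of the moment at which its call begins: read the wrist's pose just before it. camera_params takes no time and is no camera call; for the wrist camera it gives the pose at the moment of the call.
- bot.job_done(): hands the job in, once; it reports no verdict.
Trained networks look in the newest picture that a camera, given by its name, has taken for a name from the list of things; names that differ only in an ending like _2 or _b are one class to them, and where a whole thing is asked for, a point or a joint stands for the part that bears it (a point fixed in the world has none). Each returns a list of dicts, best first, with "p" (0 to 1); they miss things now and then, are a little off and sometimes report something else, mostly with a low value. They report only what shows in the picture. A call takes as long as a camera call. They do not tell look-alikes from the thing itself.
- spotter.cut_out(label, camera): "region" (384x512 bool, what is visible of it) and "rect" ([left, top, right, bottom] in pixels, round what is visible of it).
- spotter.landmark_of(label, camera): "xy" ([column, row] in pixels: a listed point, or the origin of a listed thing).
The state is a dict: "t": time; "q": joint angles; "joint_vel": joint speeds; "tau": joint torques, N m; "ee_pos": TCP position; "tool_rot": TCP orientation; "wrist_force": force on the tool from outside, world axes, zero at the start; "wrist_torque": the same for the moment, N m; "width": finger opening in m.
Only numpy, scipy, OpenCV 4.12 (cv2) and the standard library are available. Lean on these libraries where they do the work, as an engineer would, in place of code of your own. Each camera call takes 0.05 s, during which the arm holds its last target.

## Working session

There is one attempt and no reset: what is moved stays moved. The work goes in short steps, Python scripts to look and compute and a tool call to move; the robot and the scene stay as the last step left them, time stands still between calls to the robot, and variables do not carry over. Pictures are saved under pics/ and viewed, and the job is handed in when it is done.

Besides the shell and the picture viewer there is one more tool, called as name(argument=value, ...) on one line, values as JSON. jog_arm: Moves the arm, as the interface text tells. Its arguments: {"type":"object","properties":{"moves":{"type":"array"}},"required":["moves"]}

```bash
mkdir -p pics; ls; python3 - <<'E'
from plant import monitor, vision, bot, spotter
import cv2
s=monitor.get_state(); print({k:s[k] for k in ('t','q','ee_pos','tool_rot','width','wrist_force')})
for n in ('scene','side','wrist'):
    im=vision.grab_frame(n); cv2.imwrite(f'pics/{n}0.png',im[:,:,::-1])
    p=vision.camera_params(n); print(n,p)
E
```

```text
pics
{'t': 0.0, 'q': array([-1.43137219e+00,  1.31193367e-01,  1.48930369e+00, -4.39382720e-05,
        1.52299778e+00, -8.53725733e-02]), 'ee_pos': array([ 0.13368845, -0.58433835,  0.2302118 ]), 'tool_rot': array([[ 9.74838983e-01,  2.22909986e-01, -3.07814187e-04],
       [ 2.22910167e-01, -9.74837182e-01,  1.87762650e-03],
       [ 1.18472982e-04, -1.89899842e-03, -9.99998190e-01]]), 'width': 0.08546719219848452, 'wrist_force': array([ 0.548628  ,  0.19756054, -0.16326597])}
scene {'K': array([[451.88162579,   0.        , 256.11309508],
       [  0.        , 451.88162579, 197.45158061],
       [  0.        ,   0.        ,   1.        ]]), 'T': array([[ 0.73860882, -0.55886384,  0.37699897,  1.0262995 ],
       [ 0.67409085,  0.60592705, -0.42243809, -0.58468764],
       [ 0.00765151,  0.56614805,  0.82426806,  1.25053933],
       [ 0.        ,  0.        ,  0.        ,  1.        ]])}
side {'K': array([[457.54753377,   0.        , 254.83994579],
       [  0.        , 457.54753377, 197.45629969],
       [  0.        ,   0.        ,   1.        ]]), 'T': array([[-0.78487806,  0.32408054, -0.52814604, -0.23354628],
       [-0.61955797, -0.42514316,  0.65984939,  0.93438502],
       [-0.01069333,  0.8451184 ,  0.53447222,  0.8819419 ],
       [ 0.        ,  0.        ,  0.        ,  1.        ]])}
wrist {'K': array([[274.76700425,   0.        , 256.88595486],
       [  0.        , 274.76700425, 190.79184416],
       [  0.        ,   0.        ,   1.        ]]), 'T': array([[ 2.23796545e-01,  9.27524565e-01,  2.99354787e-01,
         2.10849310e-01],
       [-9.74635569e-01,  2.13225647e-01,  6.79730150e-02,
        -5.67186106e-01],
       [-7.83476959e-04, -3.06973949e-01,  9.51717595e-01,
         3.72613888e-01],
       [ 0.00000000e+00,  0.00000000e+00,  0.00000000e+00,
         1.00000000e+00]])}
```

View pics/scene0.png

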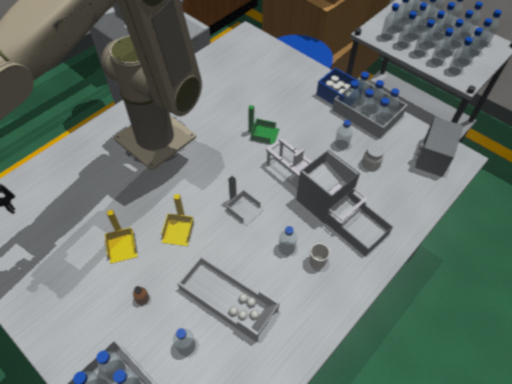

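View pics/side0.png

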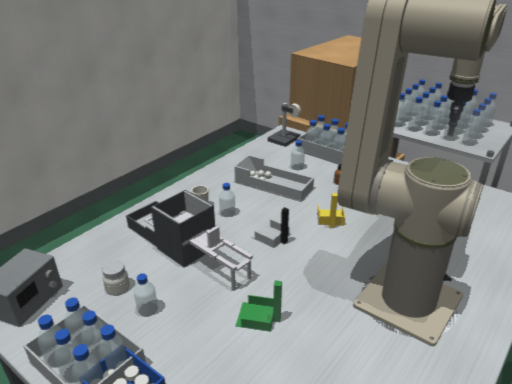

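View pics/wrist0.png

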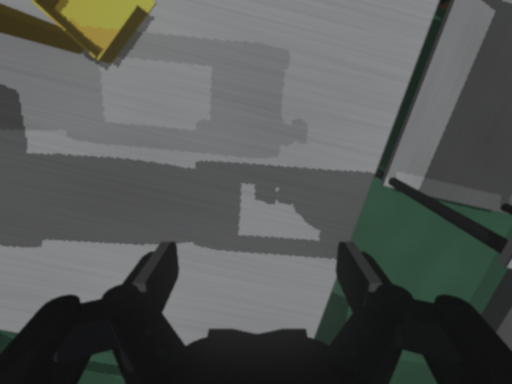

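The scene picture shows the steel scoop at about (243,205) with its black handle at (232,187). The station is on the left at about (330,185), and the pan is at about (228,298) with its balls at (245,307). The green and yellow scoops are look-alikes. Next I'll locate everything.

```bash
cat > h.py <<'E'
from plant import monitor, vision, bot, spotter
import numpy as np, cv2, json
def ray(n,xy,P=None):
    P=P or vision.camera_params(n); K=P['K'];T=P['T']
    d=np.array([(xy[0]-K[0,2])/K[0,0],-(xy[1]-K[1,2])/K[1,1],-1.]); d=T[:3,:3]@d
    return T[:3,3],d/np.linalg.norm(d)
def onz(n,xy,z,P=None):
    o,d=ray(n,xy,P); return o+d*(z-o[2])/d[2]
def tri(obs):
    A=np.zeros((3,3));b=np.zeros(3);rs=[ray(n,xy) for n,xy in obs]
    for o,d in rs:
        M=np.eye(3)-np.outer(d,d);A+=M;b+=M@o
    p=np.linalg.solve(A,b); return p,max(np.linalg.norm((np.eye(3)-np.outer(d,d))@(p-o)) for o,d in rs)
def proj(n,p,P=None):
    P=P or vision.camera_params(n);K=P['K'];T=P['T']
    c=T[:3,:3].T@(np.asarray(p)-T[:3,3]); return np.array([K[0,0]*c[0]/-c[2]+K[0,2],-K[1,1]*c[1]/-c[2]+K[1,2]])
def snap(n,name,scale=1):
    im=vision.grab_frame(n); 
    cv2.imwrite('pics/%s.png'%name,im[:,:,::-1]); return im
E
python3 - <<'E'
from h import *
L=['station','mouth','mark','tab','pan','scoop','grip','lip','ball0','bottle_a','beaker','jar','small_bottle']
for l in L:
    for n in('scene','side'):
        r=spotter.landmark_of(l,n)
        print(l,n,[(np.round(x['xy'],1).tolist(),round(x['p'],2)) for x in r[:6]])
print(monitor.get_state()['t'])
E
```

```text
station scene [([320.8, 201.5], 0.76), ([288.3, 248.0], 0.62)]
station side [([187.1, 250.4], 0.83)]
mouth scene [([330.3, 171.0], 0.61)]
mouth side [([182.1, 207.7], 0.84)]
mark scene [([286.5, 152.6], 0.62)]
mark side [([258.4, 230.7], 0.71)]
tab scene [([297.9, 155.3], 0.68)]
tab side [([209.7, 234.7], 0.78)]
pan scene [([223.6, 298.5], 0.6)]
pan side [([275.8, 184.7], 0.66)]
scoop scene [([245.0, 209.2], 0.85), ([178.9, 231.9], 0.6), ([124.1, 247.4], 0.55)]
scoop side [([267.5, 232.9], 0.92), ([332.3, 217.5], 0.89), ([257.1, 318.0], 0.69)]
grip scene [([249.8, 115.4], 0.73), ([182.0, 198.8], 0.66), ([112.5, 213.0], 0.61)]
grip side [([276.6, 289.4], 0.86), ([333.7, 198.4], 0.73), ([283.8, 212.9], 0.66)]
lip scene [([255.5, 218.2], 0.74), ([123.4, 259.2], 0.67), ([176.0, 243.1], 0.56)]
lip side [([329.8, 208.4], 0.91), ([236.0, 315.2], 0.71), ([260.9, 227.3], 0.68), ([274.7, 183.9], 0.41)]
ball0 scene [([233.4, 312.6], 0.6), ([253.8, 300.3], 0.56), ([256.5, 313.4], 0.56), ([240.6, 312.2], 0.42), ([242.5, 297.9], 0.37)]
ball0 side [([259.8, 169.3], 0.56), ([255.4, 171.4], 0.48), ([270.6, 173.7], 0.45)]
bottle_a scene [([184.9, 347.1], 0.8), ([344.0, 145.1], 0.63)]
bottle_a side [([147.2, 308.1], 0.88), ([225.2, 215.6], 0.75), ([297.8, 166.3], 0.7), ([180.4, 206.3], 0.49), ([210.9, 236.0], 0.46)]
beaker scene [([315.4, 260.9], 0.97)]
beaker side [([202.4, 208.5], 0.67)]
jar scene [([368.5, 161.5], 0.87)]
jar side [([122.0, 287.8], 0.58)]
small_bottle scene [([144.5, 299.5], 0.56)]
small_bottle side [([339.0, 185.5], 0.55)]
1.45
```

```bash
python3 - <<'E'
import cv2
a=cv2.imread('pics/scene0.png');b=cv2.imread('pics/side0.png')
cv2.imwrite('pics/sc_st.png',cv2.resize(a[120:260,220:400],None,fx=4,fy=4,interpolation=2))
cv2.imwrite('pics/sc_pan.png',cv2.resize(a[170:345,165:290],None,fx=4,fy=3.4,interpolation=2)[:600])
cv2.imwrite('pics/si_st.png',cv2.resize(b[150:300,110:310],None,fx=4,fy=4,interpolation=2))
E
```

```text
(no output)
```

View pics/sc_st.png

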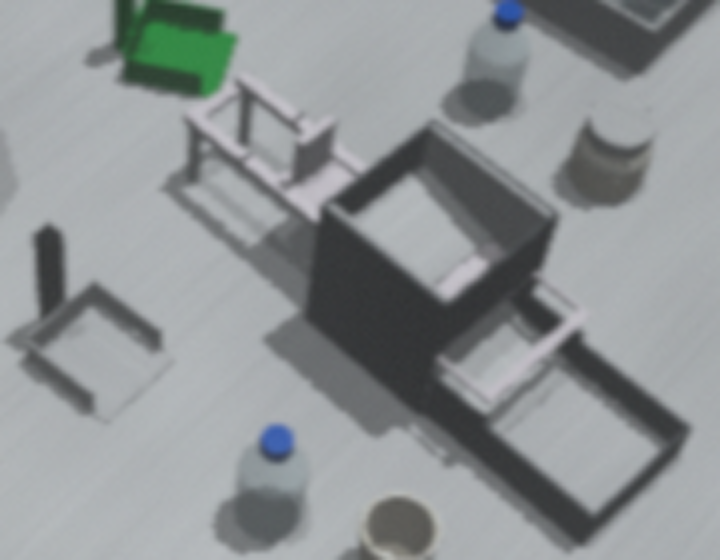

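View pics/sc_pan.png

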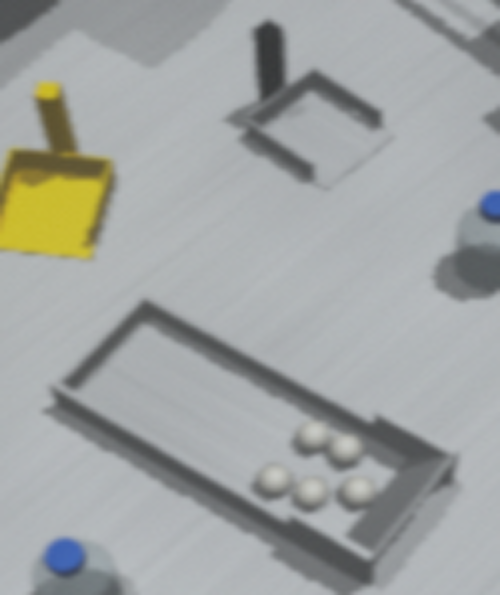

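View pics/si_st.png

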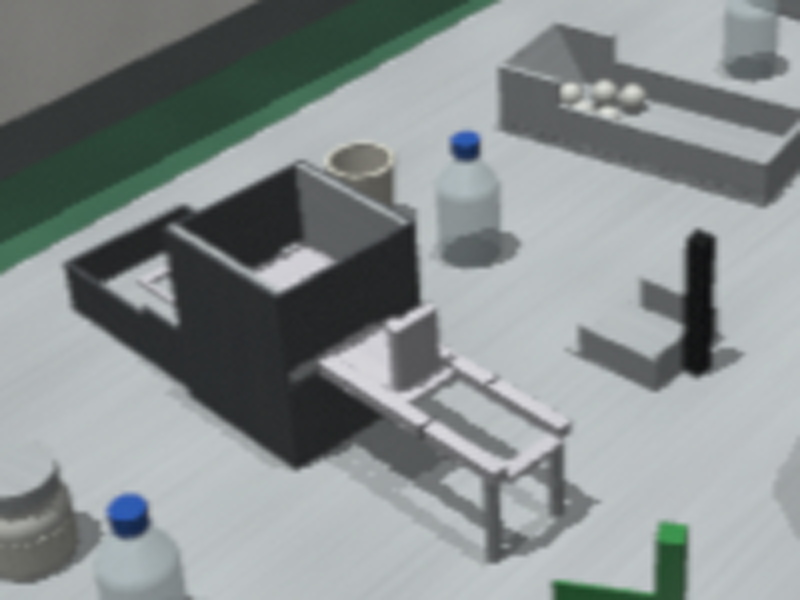

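The crops give me clear corners, so I'll fit x, y and yaw for the station, pan and scoop to them.

```bash
cat > fit1.py <<'E'
from h import *
from scipy.optimize import least_squares
CP={n:vision.camera_params(n) for n in('scene','side')}
def st(p): return (p[0]/4+220,p[1]/4+120)
def pn(p): return (p[0]/4+165,p[1]/3.4+170)
def sd(p): return (p[0]/4+110,p[1]/4+150)
S='scene';D='side'
station=[(S,st((430,122)),(-65,65,155)),(S,st((320,205)),(-65,-65,155)),(S,st((557,215)),(65,65,155)),(S,st((443,303)),(65,-65,155)),
(D,sd((300,163)),(65,-65,155)),(D,sd((415,222)),(-65,-65,155)),(D,sd((278,293)),(-65,65,155)),(D,sd((172,228)),(65,65,155)),
(D,sd((568,428)),(-245,-37,86)),(D,sd((498,472)),(-245,37,86)),(S,st((187,115)),(-245,-37,86)),(S,st((240,79)),(-245,37,86)),
(S,(286.5,152.6),(-175,0,86)),(D,(209.7,234.7),(-130,0,115)),(S,(297.9,155.3),(-130,0,115))]
pan=[(S,pn((145,303)),(-131,54,45)),(S,pn((52,392)),(-131,-54,45)),(S,pn((457,458)),(147,54,70)),(S,pn((372,570)),(147,-54,70)),
(D,sd((555,25)),(147,-54,70)),(D,sd((502,68)),(147,54,70)),(D,sd((765,165)),(-131,54,45))]
scoop=[(S,pn((390,135)),(45,42,1)),(S,pn((328,188)),(45,-42,1)),(S,pn((315,72)),(-45,42,34)),(S,pn((245,122)),(-45,-42,34)),(S,pn((268,28)),(-54,0,125)),
(D,sd((700,237)),(-54,0,125)),(D,sd((642,278)),(30,-42,30)),(D,sd((580,325)),(30,42,30)),(D,sd((660,388)),(-45,42,0)),(D,sd((577,350)),(45,42,0))]
def fit(obs,x0):
    def f(v):
        c,s=np.cos(v[2]),np.sin(v[2]);r=[]
        for n,px,m in obs:
            m=np.array(m)/1000;w=[v[0]+c*m[0]-s*m[1],v[1]+s*m[0]+c*m[1],m[2]]
            r.extend(proj(n,w,CP[n])-px)
        return np.array(r)
    r=least_squares(f,x0,loss='soft_l1');return r.x,f(r.x).reshape(-1,2)
for nm,o,x0 in(('station',station,[.6,.25,0]),('pan',pan,[.6,-.2,0]),('scoop',scoop,[.5,0,0])):
    v,e=fit(o,x0);print(nm,np.round(v,4),'deg',np.degrees(v[2]).round(2));print(np.round(e,1).tolist())
for p in[(233.4,312.6),(253.8,300.3),(256.5,313.4),(242.5,297.9)]:print('ball',onz(S,p,.0247).round(4))
for nm,p,q in(('bottle_a',None,(225.2,215.6)),('beaker',(315.4,260.9),(202.4,208.5)),('jar',(368.5,161.5),None),('bc',(184.9,347.1),None),('bb',(344,145.1),None),('sm',(144.5,299.5),None)):
    print(nm,[onz(n,x,0).round(3) for n,x in((S,p),(D,q)) if x])
E
python3 fit1.py
```

```text
station [ 0.6254  0.1992 -0.0847] deg -4.85
[[0.1, -1.6], [-0.9, -0.6], [-0.0, -0.9], [0.0, 0.6], [0.2, -1.6], [0.1, -0.8], [-0.8, 0.8], [-2.7, -0.6], [0.6, -2.5], [-1.3, -0.2], [-1.8, -1.0], [0.5, -3.0], [0.8, 1.2], [3.6, 0.1], [-0.2, 0.6]]
pan [ 0.6351 -0.2722  0.1428] deg 8.18
[[-1.0, -2.1], [-1.2, -0.2], [0.6, -0.0], [-0.4, -0.3], [-0.5, -2.7], [-2.0, -2.0], [-0.6, -1.7]]
scoop [ 0.4594 -0.0062  0.0333] deg 1.91
[[0.6, -0.7], [-0.7, 0.3], [-1.3, -2.5], [-1.0, -1.2], [-1.1, 0.2], [0.2, -1.1], [-0.6, -1.1], [-0.5, -0.3], [-0.8, 0.3], [-3.4, -0.6]]
ball [ 0.6825 -0.2884  0.0247]
ball [ 0.7002 -0.2232  0.0247]
ball [ 0.7317 -0.2464  0.0247]
ball [ 0.6716 -0.2397  0.0247]
bottle_a [array([ 0.647, -0.003,  0.   ])]
beaker [array([0.747, 0.005, 0.   ]), array([0.739, 0.013, 0.   ])]
jar [array([0.644, 0.442, 0.   ])]
bc [array([ 0.646, -0.442,  0.   ])]
bb [array([0.534, 0.445, 0.   ])]
sm [array([ 0.458, -0.429,  0.   ])]
```

The fits are consistent to about 2 px. They put the scoop at (0.459,-0.006), the pan at (0.635,-0.272) with yaw 8.2°, and the station at (0.625,0.199) with yaw -4.9°. Next is a move helper and the first hover over the handle.

```bash
cat > mv.py <<'E'
import sys
from h import *
from scipy.spatial.transform import Rotation as Ro
def RR(yaw,pitch=0,roll=0): return (Ro.from_euler('z',yaw)*Ro.from_euler('y',pitch)*Ro.from_euler('x',roll)*Ro.from_euler('x',np.pi)).as_matrix()
def plan(p,R,n,jaw=None,p0=None,R0=None):
    s=monitor.get_state();p0=np.array(s['ee_pos'] if p0 is None else p0);R0=np.array(s['tool_rot'] if R0 is None else R0)
    rv=Ro.from_matrix(R0.T@R).as_rotvec()
    out=[];cp,cR=p0,R0
    for i in range(1,n+1):
        tp=p0+(p-p0)*i/n;tR=R0@Ro.from_rotvec(rv*i/n).as_matrix()
        d=np.round(cR.T@(tp-cp),4);a=np.round(Ro.from_matrix(cR.T@tR).as_rotvec(),3)
        cp=cp+cR@d;cR=cR@Ro.from_rotvec(a).as_matrix()
        out.append(dict(dx=d[0],dy=d[1],dz=d[2],ax=a[0],ay=a[1],az=a[2],**({} if jaw is None else {'jaw':jaw})))
    for o in out:print({k:float(v) for k,v in o.items() if k=='jaw' or v!=0})
    return cp,cR
def scoopgrip(sx,sy,yaw,pitch=0,pt=(-.054,0,.105),sz=0): pass
E
python3 - <<'E'
from mv import *
plan(np.array([.405,-.008,.25]),RR(.033),10)
E
```

```text
{'dx': 0.0393, 'dy': -0.0502, 'dz': -0.0019, 'az': 0.019}
{'dx': 0.0383, 'dy': -0.0509, 'dz': -0.0018, 'az': 0.019}
{'dx': 0.0374, 'dy': -0.0517, 'dz': -0.0019, 'az': 0.02}
{'dx': 0.0363, 'dy': -0.0524, 'dz': -0.0019, 'az': 0.019}
{'dx': 0.0354, 'dy': -0.053, 'dz': -0.0019, 'az': 0.019}
{'dx': 0.0343, 'dy': -0.0537, 'dz': -0.0018, 'az': 0.019}
{'dx': 0.0332, 'dy': -0.0544, 'dz': -0.0019, 'az': 0.019}
{'dx': 0.0323, 'dy': -0.055, 'dz': -0.0019, 'az': 0.019}
{'dx': 0.0312, 'dy': -0.0556, 'dz': -0.0018, 'az': 0.02}
{'dx': 0.03, 'dy': -0.0562, 'dz': -0.0019, 'az': 0.019}
```

jog_arm(moves=[{"dx":0.038,"dy":-0.049,"dz":-0.002,"az":0.019,"jaw":1},{"dx":0.037,"dy":-0.05,"dz":-0.002,"az":0.019,"jaw":1},{"dx":0.036,"dy":-0.05,"dz":-0.002,"az":0.019,"jaw":1},{"dx":0.035,"dy":-0.05,"dz":-0.002,"az":0.019,"jaw":1},{"dx":0.034,"dy":-0.051,"dz":-0.002,"az":0.019,"jaw":1}])

```text
invalid input at $.moves[0]: expected keys dx, dy, dz, ax, ay, az, jaw
```

jog_arm(moves=[{"dx":0.034,"dy":-0.052,"dz":-0.002,"az":0.019,"jaw":1},{"dx":0.033,"dy":-0.052,"dz":-0.002,"az":0.019,"jaw":1},{"dx":0.032,"dy":-0.053,"dz":-0.002,"az":0.019,"jaw":1},{"dx":0.031,"dy":-0.053,"dz":-0.002,"az":0.019,"jaw":1},{"dx":0.03,"dy":-0.054,"dz":-0.002,"az":0.019,"jaw":1}])

```text
invalid input at $.moves[0]: expected keys dx, dy, dz, ax, ay, az, jaw
```

```bash
python3 - <<'E'
from mv import *
s=monitor.get_state();print(s['t'],s['ee_pos'],s['q'].round(3))
P=vision.camera_params('wrist');im=snap('wrist','w1')
print({k:v.tolist() for k,v in P.items()})
for l in('grip','scoop','lip'):
    print(l,[(np.round(x['xy'],1).tolist(),round(x['p'],2),onz('wrist',x['xy'],.105 if l=='grip' else 0,P).round(4)) for x in spotter.landmark_of(l,'wrist')])
plan(np.array([.405,-.008,.2]),RR(.033),5)
E
```

```text
1.45 [ 0.13377698 -0.58489327  0.2312769 ] [-1.431  0.13   1.488 -0.     1.523 -0.085]
{'K': [[274.76700425257064, 0.0, 256.8859548607864], [0.0, 274.76700425257064, 190.79184416498808], [0.0, 0.0, 1.0]], 'T': [[0.22379627384916576, 0.9275865916180991, 0.29916273641873364, 0.21088084366178092], [-0.9746357260683866, 0.21278639003484243, 0.069333640370938, -0.5674102735134983], [0.0006551964406660188, -0.3070913011894922, 0.9516798324286201, 0.3734258008491645], [0.0, 0.0, 0.0, 1.0]]}
grip [([4.1, 18.2], 0.78, array([ 0.2291, -0.3422,  0.105 ]))]
scoop [([106.0, 2.9], 0.94, array([ 0.2791, -0.3709,  0.    ]))]
lip []
{'dx': 0.0786, 'dy': -0.1004, 'dz': 0.0063, 'az': 0.038}
{'dx': 0.0747, 'dy': -0.1033, 'dz': 0.0062, 'az': 0.039}
{'dx': 0.0707, 'dy': -0.1061, 'dz': 0.0063, 'az': 0.038}
{'dx': 0.0665, 'dy': -0.1088, 'dz': 0.0062, 'az': 0.038}
{'dx': 0.0624, 'dy': -0.1112, 'dz': 0.0063, 'az': 0.039}
```

View pics/w1.png

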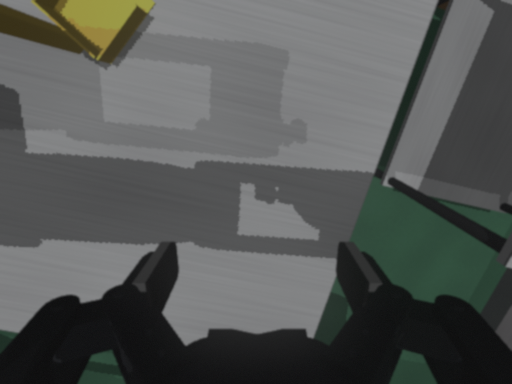

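The calls were refused because every row needs all seven keys, so nothing moved. I'll resend them in full.

jog_arm(moves=[{"dx":0.038,"dy":-0.049,"dz":-0.002,"ax":0,"ay":0,"az":0.019,"jaw":1},{"dx":0.037,"dy":-0.05,"dz":-0.002,"ax":0,"ay":0,"az":0.019,"jaw":1},{"dx":0.036,"dy":-0.05,"dz":-0.002,"ax":0,"ay":0,"az":0.019,"jaw":1},{"dx":0.035,"dy":-0.05,"dz":-0.002,"ax":0,"ay":0,"az":0.019,"jaw":1},{"dx":0.034,"dy":-0.051,"dz":-0.002,"ax":0,"ay":0,"az":0.019,"jaw":1}])

```text
t: 2.28
ee_pos: [0.2647, -0.304, 0.2415]
tool_rot: [[0.992, 0.128, 0.001], [0.128, -0.992, -0.001], [0.001, 0.001, -1.0]]
wrist_force: [1.5, 0.2, 0.4]
width: 0.0854
```

jog_arm(moves=[{"dx":0.034,"dy":-0.052,"dz":-0.002,"ax":0,"ay":0,"az":0.019,"jaw":1},{"dx":0.033,"dy":-0.052,"dz":-0.002,"ax":0,"ay":0,"az":0.019,"jaw":1},{"dx":0.032,"dy":-0.053,"dz":-0.002,"ax":0,"ay":0,"az":0.019,"jaw":1},{"dx":0.031,"dy":-0.053,"dz":-0.002,"ax":0,"ay":0,"az":0.019,"jaw":1},{"dx":0.03,"dy":-0.054,"dz":-0.002,"ax":0,"ay":0,"az":0.019,"jaw":1}])

```text
t: 2.9
ee_pos: [0.4, -0.0261, 0.2519]
tool_rot: [[0.999, 0.034, 0.002], [0.034, -0.999, -0.001], [0.002, 0.001, -1.0]]
wrist_force: [0.5, -0.9, 1.3]
width: 0.0853
```

```bash
cat > look.py <<'E'
from mv import *
import sys
nm=sys.argv[1]
s=monitor.get_state();print(s['t'],s['ee_pos'].round(4),s['q'].round(3),'F',s['wrist_force'].round(1),'w',round(s['width'],4))
P=vision.camera_params('wrist');im=snap('wrist',nm)
import pickle;pickle.dump(P,open('pics/%s.pkl'%nm,'wb'))
E
python3 look.py w2; python3 - <<'E'
from mv import *
import pickle
P=pickle.load(open('pics/w2.pkl','rb'))
for l in('grip','scoop','lip'):
    print(l,[(np.round(x['xy'],1).tolist(),round(x['p'],2),onz('wrist',x['xy'],.105 if l=='grip' else 0,P).round(4)) for x in spotter.landmark_of(l,'wrist')])
E
```

```text
2.9 [ 0.4    -0.0261  0.2519] [-0.193 -0.445  1.967 -0.     1.618  1.343] F [ 0.5 -0.9  1.3] w 0.0853
grip [([232.6, 172.9], 0.94, array([ 0.4056, -0.    ,  0.105 ])), ([493.6, 312.8], 0.88, array([ 0.2316, -0.338 ,  0.105 ])), ([376.8, 240.2], 0.72, array([ 0.3302, -0.1698,  0.105 ])), ([21.7, 295.6], 0.64, array([0.2376, 0.2637, 0.105 ])), ([244.8, 118.7], 0.36, array([ 0.4629, -0.012 ,  0.105 ]))]
scoop [([51.0, 225.5], 0.89, array([ 0.2842,  0.2924, -0.    ])), ([466.6, 242.2], 0.87, array([ 0.2777, -0.3676,  0.    ])), ([244.3, 118.2], 0.77, array([ 0.4577, -0.0071,  0.    ]))]
lip [([490.4, 221.3], 0.9, array([ 0.3151, -0.395 ,  0.    ])), ([406.3, 172.1], 0.89, array([ 0.3891, -0.2476,  0.    ])), ([32.8, 201.5], 0.77, array([0.3236, 0.3124, 0.    ])), ([244.3, 81.5], 0.7, array([ 0.5052, -0.0061,  0.    ]))]
```

View pics/w2.png

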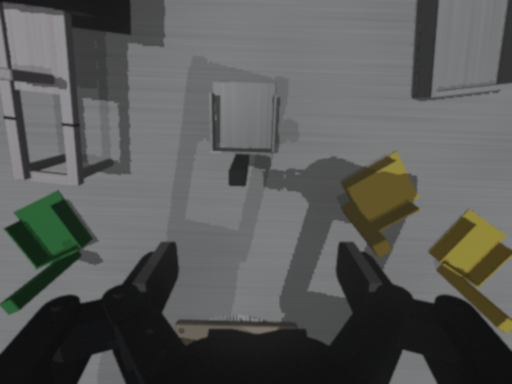

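The wrist view shows the steel scoop at columns 210-278, rows 80-155, with its handle top at about (238,172). I'll measure its pose from the corners here.

```bash
python3 - <<'E'
from mv import *
import pickle
P=pickle.load(open('pics/w2.pkl','rb'))
im=cv2.imread('pics/w2.png');cv2.imwrite('pics/w2z.png',cv2.resize(im[70:200,190:300],None,fx=5,fy=4.6,interpolation=2))
for nm,px,z in(('hand',(238,173),.125),('lipL',(214,81),.0),('lipR',(275,81),0),('backtopL',(212,152),.034),('backtopR',(278,152),.034)):print(nm,onz('wrist',px,z,P).round(4))
v=(.458,-.0065,.02)
for m in[(45,42,0),(45,-42,0),(-45,42,34),(-45,-42,34),(-54,0,125),(-63,9,125),(-63,-9,125),(-45,-9,125)]:
    m=np.array(m)/1000;c,s=np.cos(v[2]),np.sin(v[2]);print((m*1000).round(),proj('wrist',[v[0]+c*m[0]-s*m[1],v[1]+s*m[0]+c*m[1],m[2]],P).round(1))
E
```

```text
hand [ 0.4107 -0.0071  0.125 ]
lipL [0.5044 0.0343 0.    ]
lipR [ 0.5073 -0.0471  0.    ]
backtopL [0.415  0.0331 0.034 ]
backtopR [ 0.418  -0.0538  0.034 ]
[45. 42.  0.] [212.5  82.7]
[ 45. -42.   0.] [275.2  83.8]
[-45.  42.  34.] [210.9 154.1]
[-45. -42.  34.] [274.5 155. ]
[-54.   0. 125.] [238.4 179.5]
[-63.   9. 125.] [229.7 187.8]
[-63.  -9. 125.] [247.2 188.1]
[-45.  -9. 125.] [247.3 171. ]
```

View pics/w2z.png

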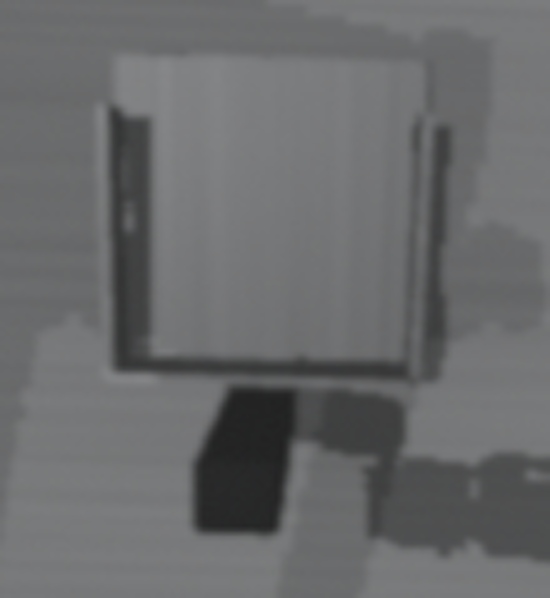

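```bash
python3 - <<'E'
from mv import *
plan(np.array([.4065,-.007,.087]),RR(.02),5)
E
```

```text
{'dx': 0.0016, 'dy': -0.0039, 'dz': 0.0329, 'az': 0.004}
{'dx': 0.0015, 'dy': -0.0039, 'dz': 0.0328, 'az': 0.004}
{'dx': 0.0015, 'dy': -0.0039, 'dz': 0.0329, 'az': 0.004}
{'dx': 0.0015, 'dy': -0.0039, 'dz': 0.0329, 'az': 0.003}
{'dx': 0.0015, 'dy': -0.004, 'dz': 0.0329, 'az': 0.004}
```

jog_arm(moves=[{"dx":0.003,"dy":-0.01,"dz":0.02,"ax":0,"ay":0,"az":0.01,"jaw":1},{"dx":0.003,"dy":-0.0097,"dz":0.03,"ax":0,"ay":0,"az":0.009,"jaw":1},{"dx":0.0016,"dy":0,"dz":0.04,"ax":0,"ay":0,"az":0,"jaw":1},{"dx":0,"dy":0,"dz":0.045,"ax":0,"ay":0,"az":0,"jaw":1},{"dx":0,"dy":0,"dz":0.03,"ax":0,"ay":0,"az":0,"jaw":1}])

```text
t: 3.72
ee_pos: [0.405, -0.0098, 0.0842]
tool_rot: [[1.0, 0.013, -0.002], [0.013, -1.0, -0.0], [-0.002, 0.0, -1.0]]
wrist_force: [-0.1, -0.8, -0.1]
width: 0.0852
```

```bash
python3 look.py w3
```

```text
3.725 [ 0.405  -0.0098  0.0842] [-0.151 -0.297  2.167 -0.     1.273  1.407] F [-0.1 -0.8 -0.1] w 0.0852
```

View pics/w3.png

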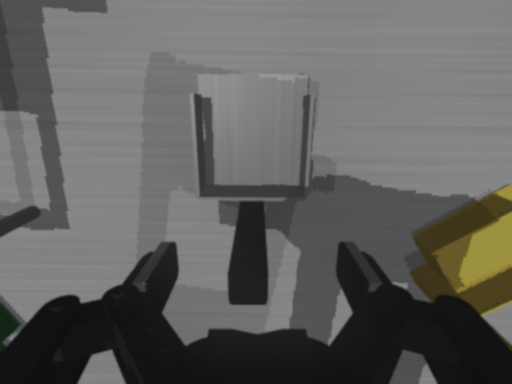

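```bash
python3 - <<'E'
from mv import *
import pickle
P=pickle.load(open('pics/w3.pkl','rb'))
print([onz('wrist',p,.125,P).round(4) for p in((248,284),(228,303),(268,303),(233,265),(265,265))])
print([onz('wrist',p,0,P).round(4) for p in((198,74),(311,74))])
plan(np.array([.4065,-.007,.087]),RR(.02),2)
E
```

```text
[array([ 0.4088, -0.0061,  0.125 ]), array([0.3987, 0.0028, 0.125 ]), array([ 0.3989, -0.0151,  0.125 ]), array([4.183e-01, 3.000e-04, 1.250e-01]), array([ 0.4184, -0.0133,  0.125 ])]
[array([0.5037, 0.036 , 0.    ]), array([ 0.5049, -0.0499,  0.    ])]
{'dx': 0.0019, 'dy': -0.0012, 'dz': -0.0032, 'ay': 0.003, 'az': -0.004}
{'dx': 0.0019, 'dy': -0.0013, 'dz': -0.0031, 'ax': -0.001, 'ay': 0.004, 'az': -0.003}
```

jog_arm(moves=[{"dx":0.002,"dy":-0.003,"dz":-0.002,"ax":0,"ay":0.003,"az":0,"jaw":1},{"dx":0,"dy":0,"dz":0,"ax":0,"ay":0,"az":0,"jaw":-1},{"dx":0,"dy":0,"dz":0,"ax":0,"ay":0,"az":0,"jaw":-1},{"dx":0,"dy":0,"dz":0,"ax":0,"ay":0,"az":0,"jaw":-1},{"dx":0,"dy":0,"dz":0,"ax":0,"ay":0,"az":0,"jaw":-1}])

```text
t: 4.4
ee_pos: [0.4087, -0.0052, 0.0889]
tool_rot: [[1.0, 0.016, 0.004], [0.016, -1.0, -0.0], [0.004, 0.0, -1.0]]
wrist_force: [0.3, 0.3, 1.5]
width: 0.017
```

```bash
python3 look.py w4
```

```text
4.4 [ 0.4087 -0.0052  0.0889] [-0.139 -0.299  2.159  0.     1.277  1.416] F [0.3 0.3 1.5] w 0.017
```

View pics/w4.png

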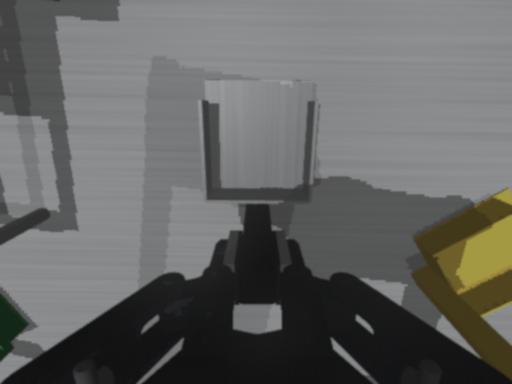

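The handle is held: width is 17 mm and TCP z is 0.089 with the scoop on the bench. Next is lifting and moving over the near half of the pan.

```bash
python3 - <<'E'
from mv import *
p,R=plan(np.array([.42,-.03,.16]),RR(.03),3,-1)
plan(np.array([.537,-.286,.20]),RR(.143),7,-1,p,R)
E
```

```text
{'dx': 0.0037, 'dy': 0.0083, 'dz': -0.0237, 'ay': -0.001, 'az': -0.005, 'jaw': -1.0}
{'dx': 0.0036, 'dy': 0.0084, 'dz': -0.0237, 'ay': -0.002, 'az': -0.004, 'jaw': -1.0}
{'dx': 0.0036, 'dy': 0.0083, 'dz': -0.0237, 'ay': -0.001, 'az': -0.005, 'jaw': -1.0}
{'dx': 0.0156, 'dy': 0.0371, 'dz': -0.0057, 'az': -0.016, 'jaw': -1.0}
{'dx': 0.015, 'dy': 0.0373, 'dz': -0.0057, 'az': -0.016, 'jaw': -1.0}
{'dx': 0.0144, 'dy': 0.0375, 'dz': -0.0057, 'az': -0.016, 'jaw': -1.0}
{'dx': 0.0139, 'dy': 0.0378, 'dz': -0.0057, 'az': -0.017, 'jaw': -1.0}
{'dx': 0.0131, 'dy': 0.038, 'dz': -0.0057, 'az': -0.016, 'jaw': -1.0}
{'dx': 0.0126, 'dy': 0.0382, 'dz': -0.0057, 'az': -0.016, 'jaw': -1.0}
{'dx': 0.0119, 'dy': 0.0384, 'dz': -0.0057, 'az': -0.016, 'jaw': -1.0}
```

jog_arm(moves=[{"dx":0,"dy":0,"dz":-0.024,"ax":0,"ay":-0.001,"az":-0.005,"jaw":-1},{"dx":0.005,"dy":0.012,"dz":-0.024,"ax":0,"ay":-0.001,"az":-0.005,"jaw":-1},{"dx":0.006,"dy":0.014,"dz":-0.024,"ax":0,"ay":-0.002,"az":-0.005,"jaw":-1},{"dx":0.0155,"dy":0.037,"dz":-0.006,"ax":0,"ay":0,"az":-0.016,"jaw":-1},{"dx":0.015,"dy":0.037,"dz":-0.006,"ax":0,"ay":0,"az":-0.016,"jaw":-1}])

```text
t: 5.08
ee_pos: [0.4536, -0.1044, 0.1726]
tool_rot: [[0.998, 0.064, -0.001], [0.064, -0.998, -0.0], [-0.001, 0.0, -1.0]]
wrist_force: [0.7, 0.1, -1.5]
width: 0.0172
```

jog_arm(moves=[{"dx":0.0145,"dy":0.0375,"dz":-0.006,"ax":0,"ay":0,"az":-0.016,"jaw":-1},{"dx":0.014,"dy":0.038,"dz":-0.006,"ax":0,"ay":0,"az":-0.016,"jaw":-1},{"dx":0.013,"dy":0.038,"dz":-0.006,"ax":0,"ay":0,"az":-0.016,"jaw":-1},{"dx":0.0125,"dy":0.038,"dz":-0.006,"ax":0,"ay":0,"az":-0.016,"jaw":-1},{"dx":0.012,"dy":0.038,"dz":-0.006,"ax":0,"ay":0,"az":-0.016,"jaw":-1}])

```text
t: 5.7
ee_pos: [0.537, -0.2871, 0.2017]
tool_rot: [[0.99, 0.143, -0.002], [0.143, -0.99, 0.001], [-0.002, -0.001, -1.0]]
wrist_force: [0.0, 1.7, -1.0]
width: 0.0174
```

```bash
python3 look.py w5; python3 -c "
from h import *
for l in ('pan','ball0','grip','lip'):print(l,[(np.round(x['xy'],1).tolist(),round(x['p'],2)) for x in spotter.landmark_of(l,'wrist')])"
```

```text
5.7 [ 0.537  -0.2871  0.2017] [-5.750e-01  1.710e-01  1.498e+00 -1.000e-03  1.475e+00  8.530e-01] F [ 0.   1.7 -1. ] w 0.0174
pan [([250.4, 90.1], 0.66)]
ball0 [([265.1, 12.6], 0.88), ([230.8, 41.1], 0.79), ([229.4, 13.2], 0.78), ([32.5, 33.3], 0.7)]
grip [([251.7, 265.0], 0.73)]
lip [([258.4, 80.3], 0.83), ([214.5, 264.4], 0.69)]
```

View pics/w5.png

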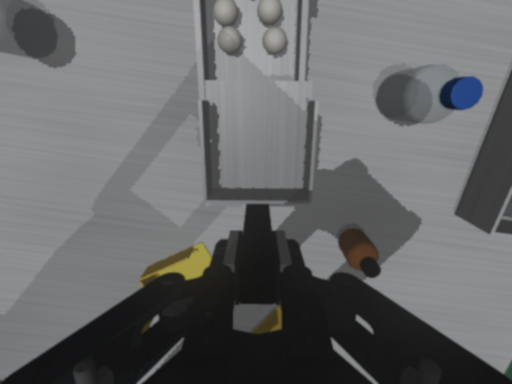

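```bash
python3 - <<'E'
from mv import *
im=cv2.imread('pics/w5.png');cv2.imwrite('pics/w5z.png',cv2.resize(im[0:130,180:330],None,fx=5,fy=4.6,interpolation=2))
E
```

```text
(no output)
```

View pics/w5z.png

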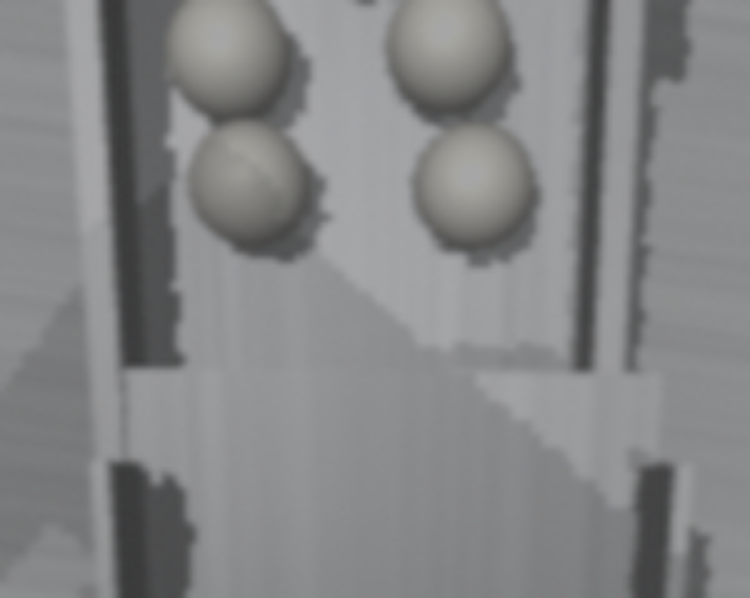

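```bash
python3 - <<'E'
from mv import *
import pickle
P=pickle.load(open('pics/w5.pkl','rb'))
v=np.array([.6351,-.2722]);y=.1428;C=np.array([[np.cos(y),np.sin(y)],[-np.sin(y),np.cos(y)]])
f=lambda px,z:((C@(onz('wrist',px,z,P)[:2]-v))*1000).round(1)
for px in[(193.6,0),(198.4,78),(309,0),(305.6,80)]:print('rim',f(px,.045))
for px in[(204.4,80.3),(312,80.9)]:print('lip',f(px,.113))
for px in[(226,11),(270,9.8),(230,40),(275,40)]:print('ball',f(px,.0247))
print('tcp',C@(np.array([.537,-.2871])-v))
E
```

```text
rim [70.2 58.3]
rim [ 2.7 58.1]
rim [ 70.3 -49.3]
rim [  1.  -50.1]
lip [-4.1 40.1]
lip [ -4.4 -43.9]
ball [66.8 30.4]
ball [ 67.9 -13.9]
ball [40.8 27.1]
ball [ 40.9 -19.5]
tcp [-0.09922197 -0.00078722]
```

The outer rims are at pan y 58.2 and -49.7 mm, a width of 107.9 against 108 expected, so the pan centre is 4.2 mm further left than I fitted. I'll shift by 6 mm and descend.

jog_arm(moves=[{"dx":0,"dy":-0.006,"dz":0.02,"ax":0,"ay":0.002,"az":0,"jaw":-1},{"dx":0,"dy":0,"dz":0.03,"ax":0,"ay":0,"az":0,"jaw":-1},{"dx":0,"dy":0,"dz":0.03,"ax":0,"ay":0,"az":0,"jaw":-1},{"dx":0,"dy":0,"dz":0.01,"ax":0,"ay":0,"az":0,"jaw":-1},{"dx":0,"dy":0,"dz":0.003,"ax":0,"ay":0,"az":0,"jaw":-1}])

```text
t: 6.58
ee_pos: [0.5358, -0.2794, 0.1091]
tool_rot: [[0.99, 0.143, 0.0], [0.143, -0.99, 0.001], [0.0, -0.001, -1.0]]
wrist_force: [-0.8, 0.2, -1.2]
width: 0.0173
```

```bash
python3 look.py w6;  python3 - <<'E'
from mv import *
im=cv2.imread('pics/w6.png');cv2.imwrite('pics/w6z.png',cv2.resize(im[0:220,170:350],None,fx=4,fy=2.7,interpolation=2))
E
```

```text
6.575 [ 0.5358 -0.2794  0.1091] [-5.660e-01  2.290e-01  1.605e+00  1.000e-03  1.307e+00  8.610e-01] F [-0.8  0.2 -1.2] w 0.0173
```

View pics/w6z.png

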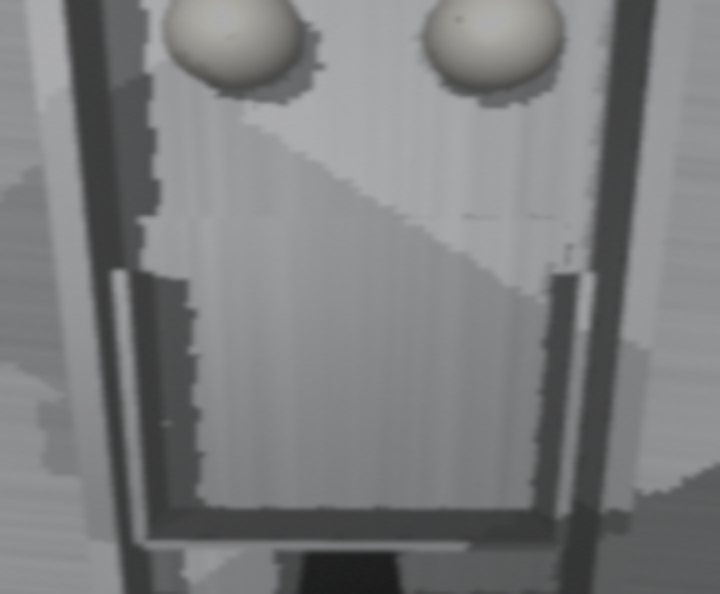

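jog_arm(moves=[{"dx":0,"dy":0,"dz":0.003,"ax":0,"ay":0,"az":0,"jaw":-1},{"dx":0,"dy":0,"dz":0.002,"ax":0,"ay":0,"az":0,"jaw":-1},{"dx":0,"dy":0,"dz":0.001,"ax":0,"ay":0,"az":0,"jaw":-1},{"dx":0,"dy":0,"dz":0,"ax":0,"ay":0,"az":0,"jaw":-1},{"dx":0,"dy":0,"dz":0,"ax":0,"ay":0,"az":0,"jaw":-1}])

```text
t: 7.25
ee_pos: [0.5361, -0.2802, 0.1033]
tool_rot: [[0.99, 0.142, 0.001], [0.142, -0.99, 0.0], [0.001, 0.0, -1.0]]
wrist_force: [0.4, 0.7, -1.5]
width: 0.017
```

jog_arm(moves=[{"dx":0,"dy":0,"dz":0.001,"ax":0,"ay":0,"az":0,"jaw":-1},{"dx":0,"dy":0,"dz":0.001,"ax":0,"ay":0,"az":0,"jaw":-1},{"dx":0,"dy":0,"dz":0,"ax":0,"ay":0,"az":0,"jaw":-1},{"dx":0,"dy":0,"dz":0,"ax":0,"ay":0,"az":0,"jaw":-1},{"dx":0,"dy":0,"dz":0,"ax":0,"ay":0,"az":0,"jaw":-1}])

```text
t: 7.88
ee_pos: [0.536, -0.2801, 0.1012]
tool_rot: [[0.99, 0.142, 0.001], [0.142, -0.99, 0.0], [0.001, -0.0, -1.0]]
wrist_force: [-0.6, -0.4, -1.2]
width: 0.017
```

```bash
python3 look.py w7;  python3 - <<'E'
from mv import *
im=snap('side','s7');cv2.imwrite('pics/s7z.png',cv2.resize(im[130:230,210:330,::-1],None,fx=5,fy=5,interpolation=2))
E
```

```text
7.875 [ 0.536  -0.2801  0.1012] [-5.670e-01  2.380e-01  1.610e+00  1.000e-03  1.293e+00  8.610e-01] F [-0.6 -0.4 -1.2] w 0.017
```

View pics/s7z.png

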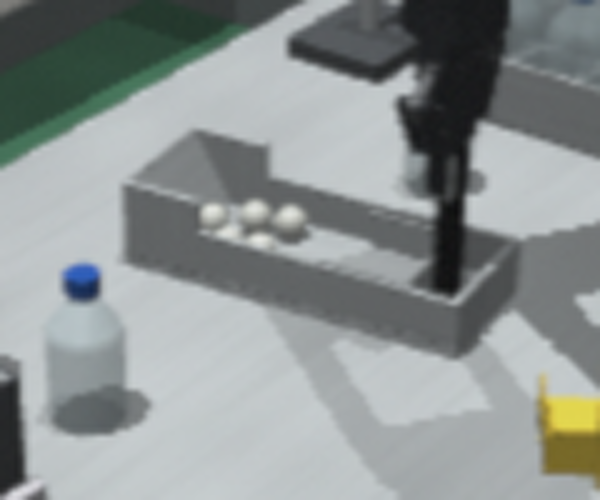

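jog_arm(moves=[{"dx":0,"dy":0,"dz":0.001,"ax":0,"ay":0,"az":0,"jaw":-1},{"dx":0,"dy":0,"dz":0,"ax":0,"ay":0,"az":0,"jaw":-1},{"dx":0,"dy":0,"dz":0,"ax":0,"ay":0,"az":0,"jaw":-1},{"dx":0,"dy":0,"dz":0,"ax":0,"ay":0,"az":0,"jaw":-1},{"dx":0,"dy":0,"dz":0,"ax":0,"ay":0,"az":0,"jaw":-1}])

```text
t: 8.6
ee_pos: [0.5362, -0.2804, 0.1009]
tool_rot: [[0.99, 0.142, 0.001], [0.142, -0.99, -0.0], [0.001, 0.0, -1.0]]
wrist_force: [-4.1, 1.0, 5.0]
width: 0.0168
```

Contact at 5 N, with TCP z 0.101 equal to the underside on the pan floor. I'll advance along the pan now.

jog_arm(moves=[{"dx":0.015,"dy":0,"dz":-0.0006,"ax":0,"ay":0,"az":0,"jaw":-1},{"dx":0.025,"dy":0,"dz":0,"ax":0,"ay":0,"az":0,"jaw":-1},{"dx":0.025,"dy":0,"dz":0,"ax":0,"ay":0,"az":0,"jaw":-1},{"dx":0.02,"dy":0,"dz":0,"ax":0,"ay":0,"az":0,"jaw":-1},{"dx":0.012,"dy":0,"dz":0,"ax":0,"ay":0,"az":0,"jaw":-1}])

```text
t: 9.22
ee_pos: [0.633, -0.2662, 0.101]
tool_rot: [[0.99, 0.143, 0.001], [0.143, -0.99, -0.0], [0.001, 0.0, -1.0]]
wrist_force: [-3.7, -2.0, 4.8]
width: 0.0174
```

```bash
python3 look.py w8
```

```text
9.225 [ 0.633  -0.2662  0.101 ] [-0.473  0.446  1.353  0.     1.341  0.954] F [-3.7 -2.   4.8] w 0.0174
```

View pics/w8.png

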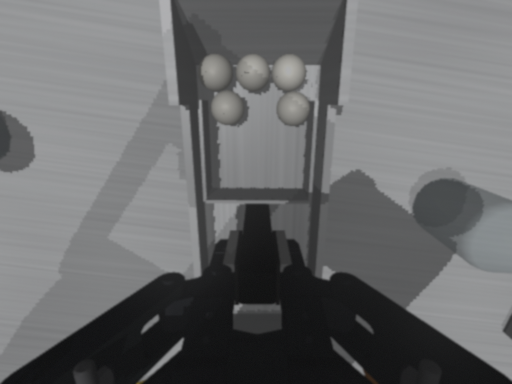

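All five balls are gathered, with three across the lip at row ~72 and two already inside at row ~107. I'll advance a bit further to get under the front row.

jog_arm(moves=[{"dx":0.004,"dy":0,"dz":-0.0003,"ax":0,"ay":0,"az":0,"jaw":-1},{"dx":0.003,"dy":0,"dz":0,"ax":0,"ay":0,"az":0,"jaw":-1},{"dx":0.002,"dy":0,"dz":0,"ax":0,"ay":0,"az":0,"jaw":-1},{"dx":0.001,"dy":0,"dz":0,"ax":0,"ay":0,"az":0,"jaw":-1},{"dx":0,"dy":0,"dz":0,"ax":0,"ay":0,"az":0,"jaw":-1}])

```text
t: 9.9
ee_pos: [0.6416, -0.265, 0.1012]
tool_rot: [[0.99, 0.142, 0.0], [0.142, -0.99, 0.0], [0.0, -0.0, -1.0]]
wrist_force: [-4.5, -1.3, 3.0]
width: 0.0175
```

```bash
python3 look.py w9;python3 - <<'E'
from mv import *
im=cv2.imread('pics/w9.png');cv2.imwrite('pics/w9z.png',cv2.resize(im[0:220,150:370],None,fx=3.5,fy=2.7,interpolation=2))
E
```

```text
9.9 [ 0.6416 -0.265   0.1012] [-0.466  0.466  1.326  0.     1.349  0.962] F [-4.5 -1.3  3. ] w 0.0175
```

View pics/w9z.png

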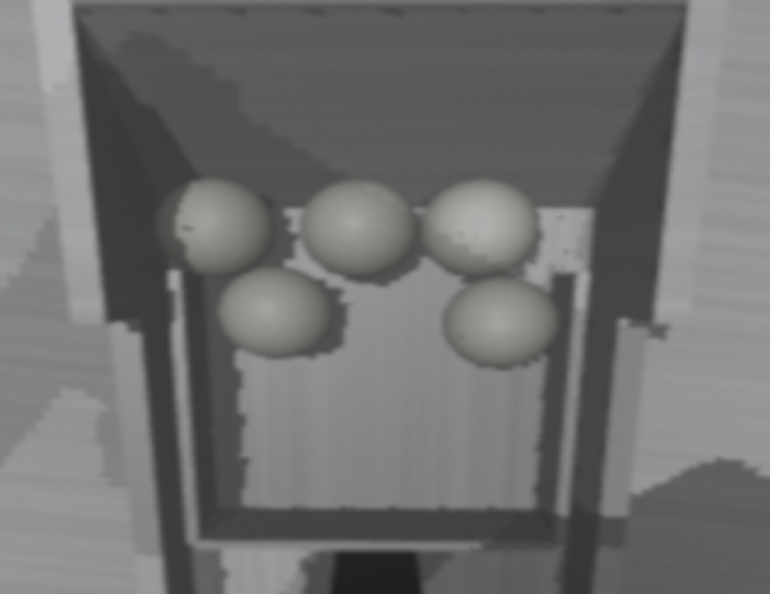

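The lip is now at the slope foot (zoom row ~208). Four balls are in front of or inside the walls, and the front-left ball sits against the pan wall. I'll tilt back about the heel so the balls roll in.

```bash
cat >> mv.py <<'E'
def about(pt_tool,R0,p0,newR,shift=(0,0,0)):
    """target TCP pos so that tool-fixed point pt stays (plus world shift) when orientation becomes newR"""
    w=np.array(p0)+np.array(R0)@np.array(pt_tool); return w+np.array(shift)-newR@np.array(pt_tool)
E
python3 - <<'E'
from mv import *
s=monitor.get_state()
R=RR(.143,-.2);H=(-.010,0,.089)
p=about(H,s['tool_rot'],s['ee_pos'],R,(0,0,.003));print(p)
p1,R1=plan(p,R,4,-1)
E
```

```text
[ 0.62396786 -0.26753811  0.10440892]
{'dx': -0.0045, 'dz': -0.0008, 'ay': 0.05, 'jaw': -1.0}
{'dx': -0.0044, 'dz': -0.001, 'ay': 0.05, 'jaw': -1.0}
{'dx': -0.0043, 'dz': -0.0013, 'ay': 0.05, 'jaw': -1.0}
{'dx': -0.0043, 'dz': -0.0014, 'ay': 0.049, 'jaw': -1.0}
```

jog_arm(moves=[{"dx":-0.004,"dy":0,"dz":-0.001,"ax":0,"ay":0.05,"az":0,"jaw":-1},{"dx":-0.0044,"dy":0,"dz":-0.001,"ax":0,"ay":0.05,"az":0,"jaw":-1},{"dx":-0.0043,"dy":0,"dz":-0.0013,"ax":0,"ay":0.05,"az":0,"jaw":-1},{"dx":-0.0043,"dy":0,"dz":-0.0015,"ax":0,"ay":0.05,"az":0,"jaw":-1},{"dx":0,"dy":0,"dz":0,"ax":0,"ay":0,"az":0,"jaw":-1}])

```text
t: 10.58
ee_pos: [0.6236, -0.2672, 0.1038]
tool_rot: [[0.97, 0.141, 0.197], [0.138, -0.99, 0.029], [0.199, -0.001, -0.98]]
wrist_force: [0.1, -0.3, -2.5]
width: 0.0174
```

```bash
python3 look.py w10;python3 - <<'E'
from mv import *
im=cv2.imread('pics/w10.png');cv2.imwrite('pics/w10z.png',cv2.resize(im[0:220,150:370],None,fx=3.5,fy=2.7,interpolation=2))
E
```

```text
10.575 [ 0.6236 -0.2672  0.1038] [-0.549  0.277  1.573  0.141  1.141  0.831] F [ 0.1 -0.3 -2.5] w 0.0174
```

View pics/w10z.png

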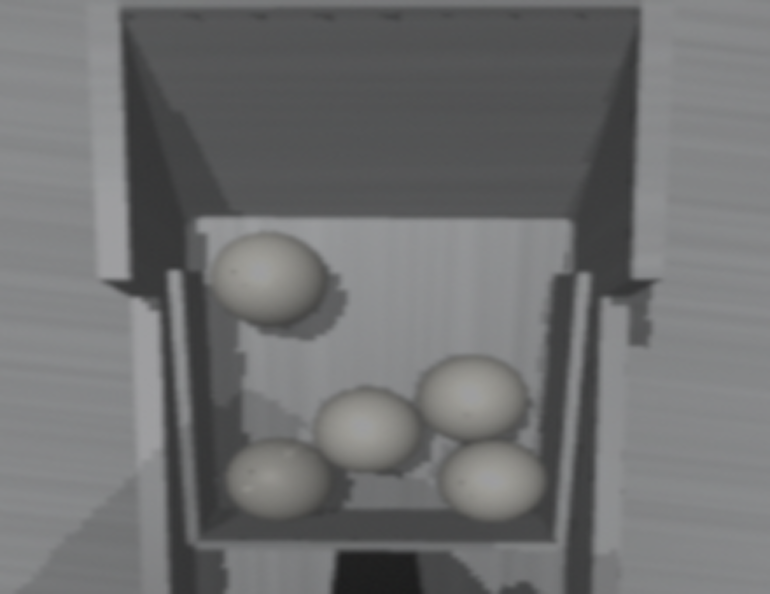

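All five balls are in the scoop. Four lie at the back and the fifth is just rolling in at the left front. I'll raise and carry it tilted back to in front of the hopper.

```bash
python3 - <<'E'
from mv import *
p,R=plan(np.array([.61,-.265,.25]),RR(.143,-.28),5,-1)
print()
plan(np.array([.446,.214,.30]),RR(-.085,-.28),15,-1,p,R)
E
```

```text
{'dx': 0.0031, 'dy': -0.0009, 'dz': -0.0291, 'ay': 0.016, 'jaw': -1.0}
{'dx': 0.0036, 'dy': -0.0008, 'dz': -0.0291, 'ay': 0.016, 'jaw': -1.0}
{'dx': 0.004, 'dy': -0.0009, 'dz': -0.029, 'ay': 0.016, 'az': -0.001, 'jaw': -1.0}
{'dx': 0.0045, 'dy': -0.0009, 'dz': -0.0289, 'ay': 0.016, 'jaw': -1.0}
{'dx': 0.0049, 'dy': -0.0008, 'dz': -0.0289, 'ay': 0.016, 'jaw': -1.0}

{'dx': -0.0051, 'dy': -0.0332, 'dz': -0.0049, 'ax': -0.004, 'az': 0.015, 'jaw': -1.0}
{'dx': -0.0056, 'dy': -0.033, 'dz': -0.0051, 'ax': -0.004, 'az': 0.014, 'jaw': -1.0}
{'dx': -0.0061, 'dy': -0.033, 'dz': -0.0052, 'ax': -0.005, 'az': 0.015, 'jaw': -1.0}
{'dx': -0.0065, 'dy': -0.0329, 'dz': -0.0053, 'ax': -0.004, 'az': 0.014, 'jaw': -1.0}
{'dx': -0.0071, 'dy': -0.0327, 'dz': -0.0055, 'ax': -0.004, 'az': 0.015, 'jaw': -1.0}
{'dx': -0.0075, 'dy': -0.0326, 'dz': -0.0056, 'ax': -0.004, 'az': 0.015, 'jaw': -1.0}
{'dx': -0.008, 'dy': -0.0324, 'dz': -0.0057, 'ax': -0.005, 'az': 0.014, 'jaw': -1.0}
{'dx': -0.0084, 'dy': -0.0324, 'dz': -0.0059, 'ax': -0.004, 'az': 0.015, 'jaw': -1.0}
{'dx': -0.009, 'dy': -0.0321, 'dz': -0.0061, 'ax': -0.004, 'az': 0.014, 'jaw': -1.0}
{'dx': -0.0093, 'dy': -0.032, 'dz': -0.0061, 'ax': -0.004, 'az': 0.015, 'jaw': -1.0}
{'dx': -0.0099, 'dy': -0.0319, 'dz': -0.0063, 'ax': -0.005, 'az': 0.015, 'jaw': -1.0}
{'dx': -0.0103, 'dy': -0.0316, 'dz': -0.0065, 'ax': -0.004, 'az': 0.014, 'jaw': -1.0}
{'dx': -0.0108, 'dy': -0.0315, 'dz': -0.0065, 'ax': -0.004, 'az': 0.015, 'jaw': -1.0}
{'dx': -0.0113, 'dy': -0.0313, 'dz': -0.0067, 'ax': -0.004, 'az': 0.014, 'jaw': -1.0}
{'dx': -0.0117, 'dy': -0.0311, 'dz': -0.0069, 'ax': -0.004, 'az': 0.015, 'jaw': -1.0}
```

jog_arm(moves=[{"dx":0.002,"dy":0,"dz":-0.015,"ax":0,"ay":0.016,"az":0,"jaw":-1},{"dx":0.0036,"dy":-0.001,"dz":-0.03,"ax":0,"ay":0.016,"az":0,"jaw":-1},{"dx":0.004,"dy":-0.001,"dz":-0.038,"ax":0,"ay":0.016,"az":0,"jaw":-1},{"dx":0.0045,"dy":-0.001,"dz":-0.036,"ax":0,"ay":0.016,"az":0,"jaw":-1},{"dx":0.005,"dy":-0.001,"dz":-0.026,"ax":0,"ay":0.016,"az":0,"jaw":-1}])

```text
t: 11.25
ee_pos: [0.6098, -0.2658, 0.2537]
tool_rot: [[0.95, 0.143, 0.278], [0.138, -0.99, 0.038], [0.28, 0.002, -0.96]]
wrist_force: [1.2, -0.6, -1.5]
width: 0.017
```

```bash
python3 look.py w11
```

```text
11.25 [ 0.6098 -0.2658  0.2537] [-0.591  0.074  1.534  0.194  1.323  0.808] F [ 1.2 -0.6 -1.5] w 0.017
```

View pics/w11.png

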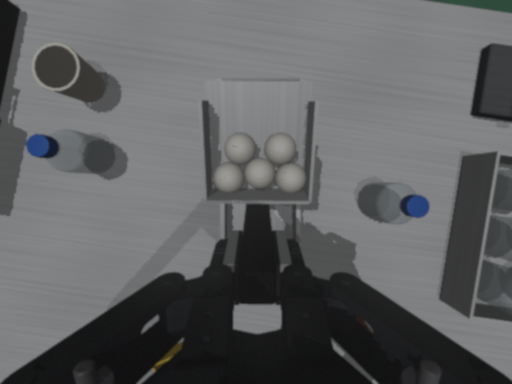

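The scoop at (258,140) is up with five balls settled at the back. Now I'll carry it over.

jog_arm(moves=[{"dx":-0.002,"dy":-0.015,"dz":-0.004,"ax":-0.004,"ay":0,"az":0.014,"jaw":-1},{"dx":-0.0055,"dy":-0.03,"dz":-0.005,"ax":-0.004,"ay":0,"az":0.014,"jaw":-1},{"dx":-0.006,"dy":-0.038,"dz":-0.005,"ax":-0.004,"ay":0,"az":0.015,"jaw":-1},{"dx":-0.0065,"dy":-0.04,"dz":-0.005,"ax":-0.004,"ay":0,"az":0.015,"jaw":-1},{"dx":-0.007,"dy":-0.04,"dz":-0.0055,"ax":-0.004,"ay":0,"az":0.015,"jaw":-1}])

```text
t: 11.92
ee_pos: [0.5574, -0.1048, 0.2638]
tool_rot: [[0.96, 0.066, 0.273], [0.063, -0.998, 0.021], [0.274, -0.003, -0.962]]
wrist_force: [0.3, 1.3, -2.1]
width: 0.0169
```

jog_arm(moves=[{"dx":-0.0075,"dy":-0.04,"dz":-0.0055,"ax":-0.004,"ay":0,"az":0.015,"jaw":-1},{"dx":-0.008,"dy":-0.04,"dz":-0.006,"ax":-0.004,"ay":0,"az":0.015,"jaw":-1},{"dx":-0.0085,"dy":-0.04,"dz":-0.006,"ax":-0.004,"ay":0,"az":0.015,"jaw":-1},{"dx":-0.009,"dy":-0.036,"dz":-0.006,"ax":-0.004,"ay":0,"az":0.015,"jaw":-1},{"dx":-0.0095,"dy":-0.032,"dz":-0.006,"ax":-0.004,"ay":0,"az":0.015,"jaw":-1}])

```text
t: 12.55
ee_pos: [0.5011, 0.0809, 0.281]
tool_rot: [[0.962, -0.01, 0.274], [-0.011, -1.0, -0.0], [0.274, -0.003, -0.962]]
wrist_force: [1.7, 0.5, -2.1]
width: 0.0172
```

```bash
python3 look.py w12; python3 - <<'E'
from mv import *
plan(np.array([.446,.214,.30]),RR(-.085,-.28),5,-1)
E
```

```text
12.55 [0.5011 0.0809 0.281 ] [ 0.074 -0.42   1.922 -0.021  1.363  1.657] F [ 1.7  0.5 -2.1] w 0.0172
{'dx': -0.0097, 'dy': -0.0259, 'dz': -0.0065, 'ax': -0.005, 'ay': 0.001, 'az': 0.014, 'jaw': -1.0}
{'dx': -0.0101, 'dy': -0.0258, 'dz': -0.0066, 'ax': -0.005, 'az': 0.014, 'jaw': -1.0}
{'dx': -0.0104, 'dy': -0.0255, 'dz': -0.0067, 'ax': -0.006, 'ay': 0.001, 'az': 0.014, 'jaw': -1.0}
{'dx': -0.0108, 'dy': -0.0254, 'dz': -0.0069, 'ax': -0.005, 'az': 0.015, 'jaw': -1.0}
{'dx': -0.0111, 'dy': -0.0252, 'dz': -0.007, 'ax': -0.005, 'ay': 0.001, 'az': 0.014, 'jaw': -1.0}
```

View pics/w12.png

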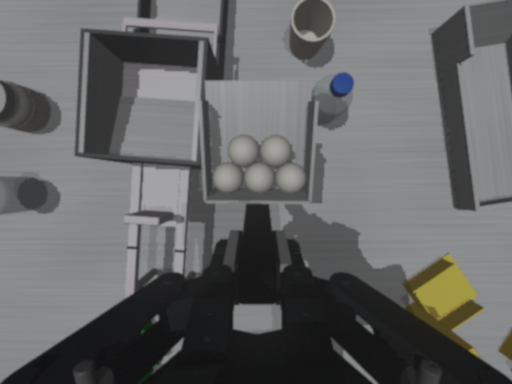

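The wrist view shows the hopper rim corners clearly at about (76,155), (82,30), (213,38) and (200,168), the tab at (155,219), and the mark lines at (132,247) and (181,251). I'll refine the station pose from these.

```bash
python3 - <<'E'
from mv import *
im=cv2.imread('pics/w12.png');cv2.imwrite('pics/w12z.png',cv2.resize(im[15:265,65:225],None,fx=4,fy=2.4,interpolation=2))
E
```

```text
(no output)
```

View pics/w12z.png

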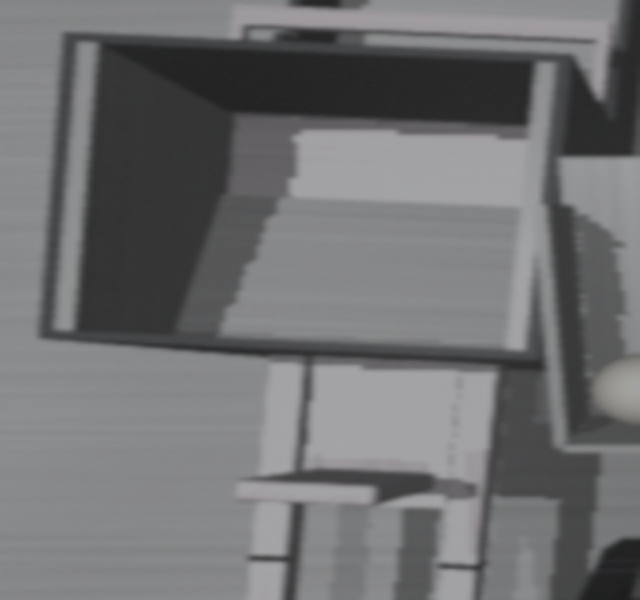

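```bash
python3 - <<'E'
from mv import *
import pickle
from scipy.optimize import least_squares
P=pickle.load(open('pics/w12.pkl','rb'))
z=lambda a,b:(a/4+65,b/2.4+15)
obs=[(z(42,335),(-65,65,155)),(z(65,35),(65,65,155)),(z(572,58),(65,-65,155)),(z(543,360),(-65,-65,155)),(z(270,557),(-175,31,86)),(z(460,566),(-175,-31,86)),(z(308,490),(-130,0,137))]
def f(v):
    c,s=np.cos(v[2]),np.sin(v[2]);r=[]
    for px,m in obs:
        m=np.array(m)/1000;r.extend(proj('wrist',[v[0]+c*m[0]-s*m[1],v[1]+s*m[0]+c*m[1],m[2]],P)-px)
    return np.array(r)
r=least_squares(f,[.6254,.1992,-.0847]);print(r.x.round(4),f(r.x).reshape(-1,2).round(1).tolist())
# scoop points in tool frame, from image: lip corners/back
R=P['T']
E
```

```text
[ 0.6254  0.198  -0.0816] [[-0.5, 1.5], [0.1, -1.7], [1.0, -2.0], [-0.1, 0.1], [-0.2, 0.7], [0.0, 0.4], [-0.4, 1.5]]
```

The refined station pose is (0.6254, 0.198, yaw -0.082). Next I'll plan the approach with the lip at station x -15 mm, then the dump about the lip.

```bash
cat > st.py <<'E'
from mv import *
SX,SY,SW=.6254,.198,-.0816
def W(x,y,z): c,s=np.cos(SW),np.sin(SW);return np.array([SX+c*x-s*y,SY+s*x+c*y,z])
Lp=np.array([.096,.001,.089])
def tcp(lipx,lipz,pitch,y=0.): R=RR(SW,pitch);return W(lipx,y,lipz)-R@Lp,R
E
python3 - <<'E'
from st import *
p,R=tcp(-.015,.21,-.28);print(p)
p,R=plan(p,R,5,-1)
for a in[(-.015,.17,0,5),(-.012,.155,.35,2),(-.008,.145,.85,3)]:
    q,Q=tcp(*a[:3]);print(q.round(3));p,R=plan(q,Q,a[3],-1,p,R)
E
```

```text
[0.49406328 0.20974427 0.26900379]
{'dx': -0.0022, 'dy': -0.0251, 'dz': 0.0021, 'ax': -0.005, 'ay': 0.001, 'az': 0.013, 'jaw': -1.0}
{'dx': -0.0024, 'dy': -0.0251, 'dz': 0.002, 'ax': -0.005, 'az': 0.014, 'jaw': -1.0}
{'dx': -0.0029, 'dy': -0.0251, 'dz': 0.0019, 'ax': -0.005, 'ay': 0.001, 'az': 0.013, 'jaw': -1.0}
{'dx': -0.0031, 'dy': -0.0251, 'dz': 0.0018, 'ax': -0.005, 'az': 0.014, 'jaw': -1.0}
{'dx': -0.0035, 'dy': -0.025, 'dz': 0.0016, 'ax': -0.005, 'ay': 0.001, 'az': 0.013, 'jaw': -1.0}
[0.515 0.208 0.259]
{'dx': 0.0034, 'dz': 0.0031, 'ay': -0.056, 'jaw': -1.0}
{'dx': 0.0037, 'dz': 0.0028, 'ay': -0.056, 'jaw': -1.0}
{'dx': 0.0037, 'dz': 0.0027, 'ay': -0.056, 'jaw': -1.0}
{'dx': 0.004, 'dz': 0.0025, 'ay': -0.056, 'jaw': -1.0}
{'dx': 0.004, 'dz': 0.0022, 'ay': -0.056, 'jaw': -1.0}
[0.554 0.205 0.272]
{'dx': 0.0197, 'dz': -0.0063, 'ay': -0.175, 'jaw': -1.0}
{'dx': 0.0183, 'dy': 0.0001, 'dz': -0.0095, 'ay': -0.175, 'jaw': -1.0}
[0.621 0.199 0.276]
{'dx': 0.0205, 'dz': -0.009, 'ay': -0.167, 'jaw': -1.0}
{'dx': 0.0188, 'dz': -0.0124, 'ay': -0.167, 'jaw': -1.0}
{'dx': 0.0164, 'dz': -0.0152, 'ay': -0.166, 'jaw': -1.0}
```

jog_arm(moves=[{"dx":-0.002,"dy":-0.024,"dz":0.002,"ax":-0.005,"ay":0,"az":0.013,"jaw":-1},{"dx":-0.0025,"dy":-0.03,"dz":0.002,"ax":-0.005,"ay":0,"az":0.014,"jaw":-1},{"dx":-0.003,"dy":-0.03,"dz":0.002,"ax":-0.005,"ay":0.001,"az":0.013,"jaw":-1},{"dx":-0.003,"dy":-0.026,"dz":0.002,"ax":-0.005,"ay":0,"az":0.014,"jaw":-1},{"dx":-0.0035,"dy":-0.015,"dz":0.0015,"ax":-0.005,"ay":0.001,"az":0.013,"jaw":-1}])

```text
t: 13.22
ee_pos: [0.4951, 0.2058, 0.2677]
tool_rot: [[0.958, -0.081, 0.275], [-0.077, -0.997, -0.026], [0.276, 0.004, -0.961]]
wrist_force: [0.7, -0.4, -1.5]
width: 0.0175
```

```bash
python3 look.py w13; python3 - <<'E'
from st import *
p=R=None
for a in[(-.015,.17,0,5),(-.012,.155,.35,2),(-.008,.145,.85,3)]:
    q,Q=tcp(*a[:3]);print(q.round(3));p,R=plan(q,Q,a[3],-1,p,R)
E
```

```text
13.225 [0.4951 0.2058 0.2677] [ 0.385 -0.296  1.85  -0.131  1.339  2.05 ] F [ 0.7 -0.4 -1.5] w 0.0175
[0.515 0.208 0.259]
{'dx': 0.0034, 'dy': -0.0005, 'dz': 0.0027, 'ax': 0.001, 'ay': -0.056, 'jaw': -1.0}
{'dx': 0.0035, 'dy': -0.0006, 'dz': 0.0025, 'ay': -0.056, 'jaw': -1.0}
{'dx': 0.0037, 'dy': -0.0005, 'dz': 0.0023, 'ax': 0.001, 'ay': -0.055, 'az': 0.001, 'jaw': -1.0}
{'dx': 0.0038, 'dy': -0.0006, 'dz': 0.0021, 'ay': -0.056, 'jaw': -1.0}
{'dx': 0.0039, 'dy': -0.0005, 'dz': 0.0019, 'ax': 0.001, 'ay': -0.056, 'jaw': -1.0}
[0.554 0.205 0.272]
{'dx': 0.0197, 'dz': -0.0063, 'ay': -0.175, 'jaw': -1.0}
{'dx': 0.0182, 'dz': -0.0096, 'ay': -0.175, 'jaw': -1.0}
[0.621 0.199 0.276]
{'dx': 0.0205, 'dz': -0.009, 'ay': -0.167, 'jaw': -1.0}
{'dx': 0.0188, 'dz': -0.0124, 'ay': -0.166, 'jaw': -1.0}
{'dx': 0.0165, 'dy': -0.0001, 'dz': -0.0152, 'ay': -0.167, 'jaw': -1.0}
```

View pics/w13.png

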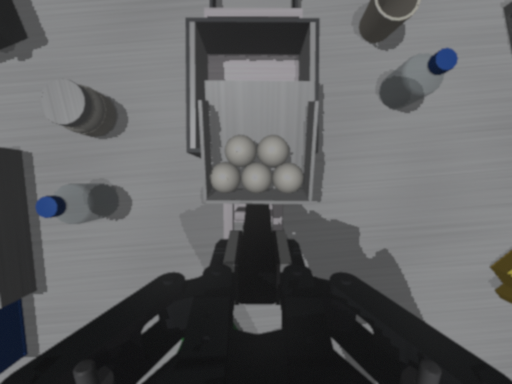

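The scoop with five balls is over the hopper mouth, with the rim at columns 187-319 and the scoop at 200-317. I'll level it and then dump.

jog_arm(moves=[{"dx":0.0034,"dy":-0.001,"dz":0.003,"ax":0,"ay":-0.056,"az":0,"jaw":-1},{"dx":0.0035,"dy":-0.001,"dz":0.0025,"ax":0.001,"ay":-0.056,"az":0,"jaw":-1},{"dx":0.0037,"dy":-0.0008,"dz":0.0023,"ax":0,"ay":-0.055,"az":0.001,"jaw":-1},{"dx":0.0038,"dy":0,"dz":0.002,"ax":0.001,"ay":-0.056,"az":0,"jaw":-1},{"dx":0.004,"dy":0,"dz":0.002,"ax":0,"ay":-0.045,"az":0,"jaw":-1}])

```text
t: 13.9
ee_pos: [0.5163, 0.2053, 0.26]
tool_rot: [[0.997, -0.082, 0.011], [-0.082, -0.997, -0.002], [0.011, 0.001, -1.0]]
wrist_force: [0.3, 0.1, -2.1]
width: 0.017
```

jog_arm(moves=[{"dx":0.02,"dy":0,"dz":-0.006,"ax":0,"ay":-0.18,"az":0,"jaw":-1},{"dx":0.018,"dy":0,"dz":-0.0095,"ax":0,"ay":-0.18,"az":0,"jaw":-1},{"dx":0.0205,"dy":0,"dz":-0.009,"ax":0,"ay":-0.168,"az":0,"jaw":-1},{"dx":0.019,"dy":0,"dz":-0.0125,"ax":0,"ay":-0.168,"az":0,"jaw":-1},{"dx":0.0165,"dy":0,"dz":-0.015,"ax":0,"ay":-0.168,"az":0,"jaw":-1}])

```text
t: 14.52
ee_pos: [0.6107, 0.2027, 0.2798]
tool_rot: [[0.751, -0.092, -0.653], [-0.069, -0.996, 0.061], [-0.656, -0.001, -0.754]]
wrist_force: [1.6, 0.3, -1.1]
width: 0.0171
```

```bash
python3 look.py w14; python3 - <<'E'
from mv import *
im=snap('scene','sc14');cv2.imwrite('pics/sc14z.png',cv2.resize(im[100:270,220:400,::-1],None,fx=4,fy=3.5,interpolation=2))
E
```

```text
14.525 [0.6107 0.2027 0.2798] [0.15  1.002 0.39  0.247 2.436 1.944] F [ 1.6  0.3 -1.1] w 0.0171
```

View pics/w14.png

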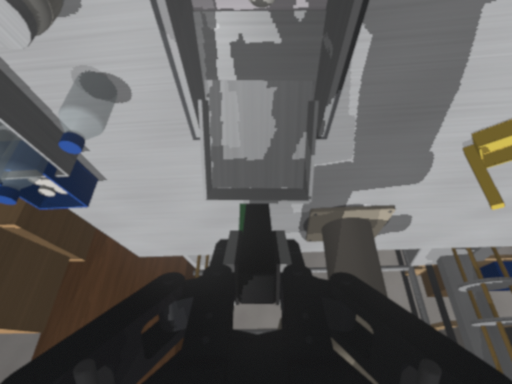

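View pics/sc14z.png

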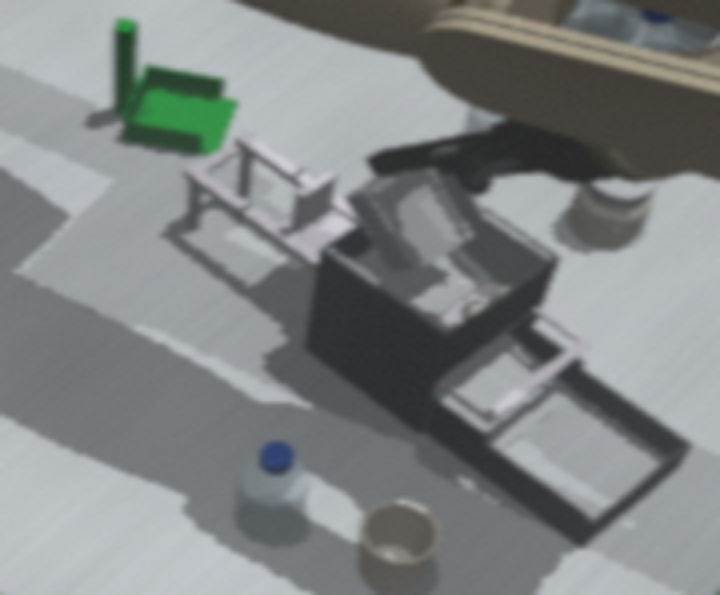

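The scoop is empty and no balls are on the bench. I'll raise it, level out, and check the hopper on the way.

```bash
python3 - <<'E'
from st import *
s=monitor.get_state()
p,R=plan(s['ee_pos']+np.array([-.03,0,.05]),RR(SW,.55),2,-1)
p,R=plan(np.array([.49,.2,.31]),RR(SW,0),4,-1,p,R)
p,R=plan(np.array([.41,-.006,.31]),RR(.0,0),6,-1,p,R)
E
```

```text
{'dx': -0.0278, 'dy': 0.0014, 'dz': -0.0088, 'ax': -0.003, 'ay': 0.088, 'az': -0.005, 'jaw': -1.0}
{'dx': -0.0268, 'dy': 0.0014, 'dz': -0.0112, 'ax': -0.003, 'ay': 0.087, 'az': -0.005, 'jaw': -1.0}
{'dx': -0.0179, 'dy': 0.0025, 'dz': 0.0142, 'ay': 0.138, 'jaw': -1.0}
{'dx': -0.0198, 'dy': 0.0024, 'dz': 0.0115, 'ay': 0.137, 'jaw': -1.0}
{'dx': -0.0211, 'dy': 0.0025, 'dz': 0.0087, 'ay': 0.138, 'jaw': -1.0}
{'dx': -0.0221, 'dy': 0.0024, 'dz': 0.0058, 'ax': 0.001, 'ay': 0.137, 'jaw': -1.0}
{'dx': -0.0105, 'dy': 0.0353, 'az': -0.014, 'jaw': -1.0}
{'dx': -0.011, 'dy': 0.0352, 'az': -0.013, 'jaw': -1.0}
{'dx': -0.0114, 'dy': 0.035, 'az': -0.014, 'jaw': -1.0}
{'dx': -0.0119, 'dy': 0.0348, 'az': -0.014, 'jaw': -1.0}
{'dx': -0.0124, 'dy': 0.0347, 'dz': -0.0001, 'az': -0.013, 'jaw': -1.0}
{'dx': -0.0129, 'dy': 0.0345, 'ax': -0.001, 'az': -0.014, 'jaw': -1.0}
```

jog_arm(moves=[{"dx":-0.028,"dy":0.001,"dz":-0.009,"ax":-0.003,"ay":0.088,"az":-0.005,"jaw":-1},{"dx":-0.027,"dy":0.001,"dz":-0.011,"ax":-0.003,"ay":0.087,"az":-0.005,"jaw":-1},{"dx":-0.018,"dy":0.002,"dz":0.014,"ax":0,"ay":0.138,"az":0,"jaw":-1},{"dx":-0.02,"dy":0.002,"dz":0.0115,"ax":0,"ay":0.137,"az":0,"jaw":-1},{"dx":-0.021,"dy":0.002,"dz":0.0087,"ax":0,"ay":0.138,"az":0,"jaw":-1}])

```text
t: 15.25
ee_pos: [0.51, 0.2031, 0.3245]
tool_rot: [[0.99, -0.078, -0.116], [-0.077, -0.997, 0.013], [-0.116, -0.004, -0.993]]
wrist_force: [-0.0, 0.8, -0.7]
width: 0.0173
```

jog_arm(moves=[{"dx":-0.022,"dy":0.002,"dz":0.006,"ax":0,"ay":0.137,"az":0,"jaw":-1},{"dx":-0.0105,"dy":0.035,"dz":0,"ax":0,"ay":0,"az":-0.014,"jaw":-1},{"dx":-0.011,"dy":0.035,"dz":0,"ax":0,"ay":0,"az":-0.013,"jaw":-1},{"dx":-0.0114,"dy":0.035,"dz":0,"ax":0,"ay":0,"az":-0.014,"jaw":-1},{"dx":-0.012,"dy":0.035,"dz":0,"ax":0,"ay":0,"az":-0.014,"jaw":-1}])

```text
t: 15.88
ee_pos: [0.4341, 0.0653, 0.319]
tool_rot: [[1.0, -0.023, 0.015], [-0.023, -1.0, 0.001], [0.015, -0.002, -1.0]]
wrist_force: [-0.3, -1.0, -0.9]
width: 0.0173
```

```bash
python3 look.py w15; python3 - <<'E'
from mv import *
im=snap('scene','sc15');cv2.imwrite('pics/sc15z.png',cv2.resize(im[100:270,220:400,::-1],None,fx=4,fy=3.5,interpolation=2))
plan(np.array([.41,-.006,.20]),RR(.0,0),5,-1)
E
```

```text
15.875 [0.4341 0.0653 0.319 ] [ 3.200e-02 -3.490e-01  1.775e+00  1.000e-03  1.700e+00  1.625e+00] F [-0.3 -1.  -0.9] w 0.0173
{'dx': -0.0048, 'dy': 0.0141, 'dz': 0.0238, 'ay': -0.003, 'az': -0.005, 'jaw': -1.0}
{'dx': -0.0048, 'dy': 0.0141, 'dz': 0.0238, 'ay': -0.003, 'az': -0.005, 'jaw': -1.0}
{'dx': -0.0047, 'dy': 0.014, 'dz': 0.0238, 'ay': -0.003, 'az': -0.006, 'jaw': -1.0}
{'dx': -0.0048, 'dy': 0.014, 'dz': 0.0238, 'ay': -0.003, 'az': -0.005, 'jaw': -1.0}
{'dx': -0.0048, 'dy': 0.014, 'dz': 0.0238, 'ax': -0.001, 'ay': -0.003, 'az': -0.005, 'jaw': -1.0}
```

View pics/w15.png

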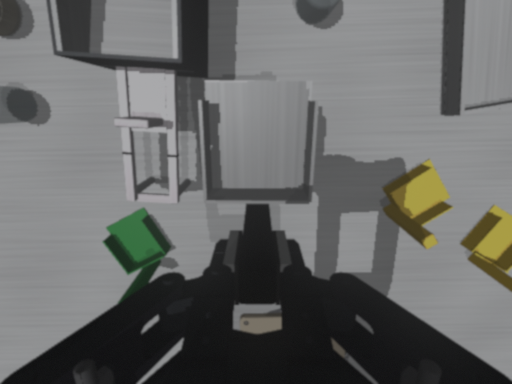

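View pics/sc15z.png

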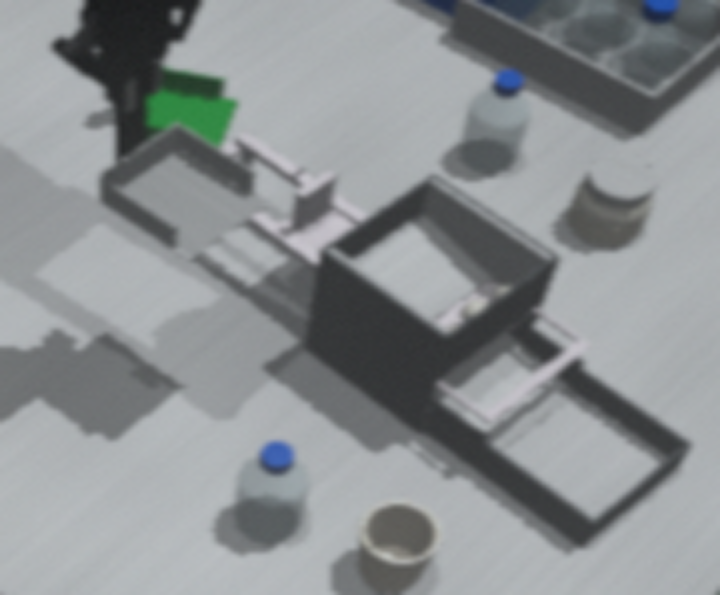

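jog_arm(moves=[{"dx":-0.005,"dy":0.02,"dz":0.024,"ax":0,"ay":-0.003,"az":-0.005,"jaw":-1},{"dx":-0.005,"dy":0.025,"dz":0.03,"ax":0,"ay":-0.003,"az":-0.005,"jaw":-1},{"dx":-0.005,"dy":0.018,"dz":0.04,"ax":0,"ay":-0.003,"az":-0.006,"jaw":-1},{"dx":-0.004,"dy":0.007,"dz":0.05,"ax":0,"ay":-0.003,"az":-0.005,"jaw":-1},{"dx":-0.004,"dy":0,"dz":0.05,"ax":-0.001,"ay":-0.003,"az":-0.005,"jaw":-1}])

```text
t: 16.6
ee_pos: [0.4118, -0.003, 0.1236]
tool_rot: [[1.0, 0.002, 0.0], [0.002, -1.0, 0.0], [0.0, -0.0, -1.0]]
wrist_force: [0.4, -0.1, -1.1]
width: 0.0173
```

```bash
python3 - <<'E'
from mv import *
s=monitor.get_state();print(s['ee_pos'],s['tool_rot'].round(3))
plan(np.array([.41,-.006,.094]),RR(.0,0),5,-1)
E
```

```text
[ 0.4118337  -0.00299104  0.12360211] [[ 1.     0.002  0.   ]
 [ 0.002 -1.     0.   ]
 [ 0.    -0.    -1.   ]]
{'dx': -0.0004, 'dy': 0.0006, 'dz': 0.0059, 'jaw': -1.0}
{'dx': -0.0003, 'dy': 0.0006, 'dz': 0.0059, 'az': 0.001, 'jaw': -1.0}
{'dx': -0.0004, 'dy': 0.0006, 'dz': 0.006, 'jaw': -1.0}
{'dx': -0.0004, 'dy': 0.0006, 'dz': 0.0059, 'jaw': -1.0}
{'dx': -0.0003, 'dy': 0.0006, 'dz': 0.0059, 'az': 0.001, 'jaw': -1.0}
```

jog_arm(moves=[{"dx":0,"dy":0,"dz":0.015,"ax":0,"ay":0,"az":0,"jaw":-1},{"dx":0,"dy":0,"dz":0.012,"ax":0,"ay":0,"az":0,"jaw":-1},{"dx":0,"dy":0,"dz":0.004,"ax":0,"ay":0,"az":0,"jaw":-1},{"dx":0,"dy":0,"dz":0.003,"ax":0,"ay":0,"az":0,"jaw":-1},{"dx":0,"dy":0,"dz":0,"ax":0,"ay":0,"az":0,"jaw":-1}])

```text
t: 17.23
ee_pos: [0.4133, -0.003, 0.0921]
tool_rot: [[1.0, 0.001, -0.002], [0.001, -1.0, 0.001], [-0.002, -0.001, -1.0]]
wrist_force: [-0.1, -0.6, -0.7]
width: 0.0174
```

jog_arm(moves=[{"dx":0,"dy":0,"dz":0.0015,"ax":0,"ay":0,"az":0,"jaw":-1},{"dx":0,"dy":0,"dz":0.001,"ax":0,"ay":0,"az":0,"jaw":-1},{"dx":0,"dy":0,"dz":0.001,"ax":0,"ay":0,"az":0,"jaw":-1},{"dx":0,"dy":0,"dz":0,"ax":0,"ay":0,"az":0,"jaw":-1},{"dx":0,"dy":0,"dz":0,"ax":0,"ay":0,"az":0,"jaw":-1}])

```text
t: 17.85
ee_pos: [0.4129, -0.0031, 0.089]
tool_rot: [[1.0, 0.001, -0.003], [0.001, -1.0, 0.001], [-0.003, -0.001, -1.0]]
wrist_force: [-6.9, 0.0, 11.1]
width: 0.0168
```

Touchdown at 11 N. I'll ease up a little and open the jaws.

jog_arm(moves=[{"dx":0,"dy":0,"dz":-0.0007,"ax":0,"ay":0,"az":0,"jaw":-1},{"dx":0,"dy":0,"dz":0,"ax":0,"ay":0,"az":0,"jaw":0},{"dx":0,"dy":0,"dz":0,"ax":0,"ay":0,"az":0,"jaw":1},{"dx":0,"dy":0,"dz":0,"ax":0,"ay":0,"az":0,"jaw":1},{"dx":0,"dy":0,"dz":0,"ax":0,"ay":0,"az":0,"jaw":1}])

```text
t: 18.48
ee_pos: [0.4126, -0.0029, 0.0884]
tool_rot: [[1.0, 0.001, -0.004], [0.001, -1.0, 0.001], [-0.004, -0.001, -1.0]]
wrist_force: [0.4, 0.3, -0.2]
width: 0.0851
```

jog_arm(moves=[{"dx":0,"dy":0,"dz":-0.025,"ax":0,"ay":0,"az":0,"jaw":1},{"dx":0,"dy":0,"dz":-0.04,"ax":0,"ay":0,"az":0,"jaw":1},{"dx":0,"dy":0,"dz":-0.04,"ax":0,"ay":0,"az":0,"jaw":1},{"dx":0,"dy":0,"dz":-0.03,"ax":0,"ay":0,"az":0,"jaw":1},{"dx":0,"dy":0,"dz":-0.01,"ax":0,"ay":0,"az":0,"jaw":1}])

```text
t: 19.1
ee_pos: [0.4142, -0.0033, 0.2355]
tool_rot: [[1.0, 0.001, 0.0], [0.001, -1.0, 0.001], [0.0, -0.001, -1.0]]
wrist_force: [0.7, -0.1, 0.0]
width: 0.0854
```

```bash
python3 look.py w16; python3 - <<'E'
from st import *
# yaw options: tool x to +-station y
for yw in (SW+np.pi/2,SW-np.pi/2):
    print('opt'); plan(W(-.13,0,.20),RR(yw),9,1)
E
```

```text
19.1 [ 0.4142 -0.0033  0.2355] [-1.330e-01 -3.970e-01  1.962e+00  1.000e-03  1.577e+00  1.437e+00] F [ 0.7 -0.1  0. ] w 0.0854
opt
{'dx': 0.0091, 'dy': -0.0235, 'dz': 0.004, 'az': -0.165, 'jaw': 1.0}
{'dx': 0.0129, 'dy': -0.0217, 'dz': 0.0039, 'az': -0.166, 'jaw': 1.0}
{'dx': 0.0162, 'dy': -0.0193, 'dz': 0.004, 'az': -0.165, 'jaw': 1.0}
{'dx': 0.0193, 'dy': -0.0164, 'dz': 0.004, 'az': -0.165, 'jaw': 1.0}
{'dx': 0.0216, 'dy': -0.013, 'dz': 0.004, 'az': -0.166, 'jaw': 1.0}
{'dx': 0.0235, 'dy': -0.0092, 'dz': 0.0039, 'ay': -0.001, 'az': -0.165, 'jaw': 1.0}
{'dx': 0.0246, 'dy': -0.0052, 'dz': 0.004, 'ax': -0.001, 'az': -0.165, 'jaw': 1.0}
{'dx': 0.0253, 'dy': -0.0011, 'dz': 0.0039, 'az': -0.166, 'jaw': 1.0}
{'dx': 0.025, 'dy': 0.003, 'dz': 0.004, 'az': -0.165, 'jaw': 1.0}
opt
{'dx': 0.0091, 'dy': -0.0235, 'dz': 0.004, 'az': 0.184, 'jaw': 1.0}
{'dx': 0.0047, 'dy': -0.0248, 'dz': 0.0039, 'az': 0.183, 'jaw': 1.0}
{'dy': -0.0252, 'dz': 0.004, 'az': 0.184, 'jaw': 1.0}
{'dx': -0.0045, 'dy': -0.0249, 'dz': 0.004, 'az': 0.184, 'jaw': 1.0}
{'dx': -0.009, 'dy': -0.0235, 'dz': 0.004, 'ay': 0.001, 'az': 0.184, 'jaw': 1.0}
{'dx': -0.0132, 'dy': -0.0215, 'dz': 0.0039, 'az': 0.183, 'jaw': 1.0}
{'dx': -0.0169, 'dy': -0.0188, 'dz': 0.004, 'az': 0.184, 'jaw': 1.0}
{'dx': -0.02, 'dy': -0.0153, 'dz': 0.0039, 'az': 0.184, 'jaw': 1.0}
{'dx': -0.0225, 'dy': -0.0115, 'dz': 0.004, 'az': 0.184, 'jaw': 1.0}
```

View pics/w16.png

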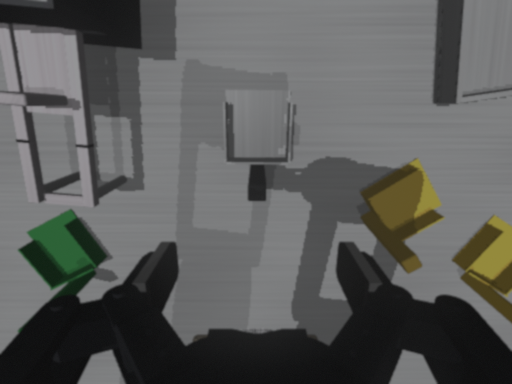

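The scoop is standing upright at (258,130) and released. Now to the tab with the jaws turned along station x.

jog_arm(moves=[{"dx":0.009,"dy":-0.0235,"dz":0.004,"ax":0,"ay":0,"az":-0.165,"jaw":1},{"dx":0.013,"dy":-0.022,"dz":0.004,"ax":0,"ay":0,"az":-0.165,"jaw":1},{"dx":0.016,"dy":-0.019,"dz":0.004,"ax":0,"ay":0,"az":-0.165,"jaw":1},{"dx":0.019,"dy":-0.0165,"dz":0.004,"ax":0,"ay":0,"az":-0.165,"jaw":1},{"dx":0.0215,"dy":-0.013,"dz":0.004,"ax":0,"ay":0,"az":-0.165,"jaw":0}])

```text
t: 19.77
ee_pos: [0.4573, 0.1151, 0.2113]
tool_rot: [[0.674, 0.739, -0.006], [0.739, -0.674, 0.001], [-0.003, -0.005, -1.0]]
wrist_force: [0.7, 0.8, -0.3]
width: 0.0701
```

jog_arm(moves=[{"dx":0.0235,"dy":-0.009,"dz":0.004,"ax":0,"ay":0,"az":-0.165,"jaw":0},{"dx":0.0245,"dy":-0.005,"dz":0.004,"ax":0,"ay":0,"az":-0.165,"jaw":0},{"dx":0.025,"dy":-0.001,"dz":0.004,"ax":0,"ay":0,"az":-0.166,"jaw":0},{"dx":0.025,"dy":0.003,"dz":0.004,"ax":0,"ay":0,"az":-0.165,"jaw":0},{"dx":0,"dy":0,"dz":0,"ax":0,"ay":0,"az":0,"jaw":0}])

```text
t: 20.4
ee_pos: [0.4937, 0.2086, 0.1949]
tool_rot: [[0.082, 0.997, -0.007], [0.997, -0.082, 0.001], [-0.0, -0.007, -1.0]]
wrist_force: [-0.9, 0.0, 0.6]
width: 0.0431
```

```bash
python3 look.py w17; python3 - <<'E'
from st import *
import pickle
P=pickle.load(open('pics/w17.pkl','rb'))
for nm,a in(('tabtop corners',[(-.135,.02,.137),(-.135,-.02,.137),(-.125,.02,.137),(-.125,-.02,.137)]),('marks',[(-.175,.031,.086),(-.175,-.031,.086)])):
    print(nm,[proj('wrist',W(*m),P).round(1).tolist() for m in a])
plan(W(-.13,0,.096),RR(SW+np.pi/2),5,0)
E
```

```text
20.4 [0.4937 0.2086 0.1949] [ 0.302 -0.017  1.708  0.003  1.457  0.384] F [-0.9  0.   0.6] w 0.0431
tabtop corners [[253.1, 183.1], [253.2, 230.9], [266.3, 183.1], [265.7, 230.9]]
marks [[210.8, 156.0], [214.0, 217.8]]
{'dx': 0.0002, 'dy': 0.0005, 'dz': 0.0199, 'ax': -0.001, 'az': -0.001, 'jaw': 0.0}
{'dx': 0.0002, 'dy': 0.0006, 'dz': 0.0199, 'ax': -0.002, 'jaw': 0.0}
{'dx': 0.0002, 'dy': 0.0005, 'dz': 0.0198, 'ax': -0.001, 'az': -0.001, 'jaw': 0.0}
{'dx': 0.0002, 'dy': 0.0004, 'dz': 0.0199, 'ax': -0.001, 'jaw': 0.0}
{'dx': 0.0002, 'dy': 0.0005, 'dz': 0.0199, 'ax': -0.002, 'az': -0.001, 'jaw': 0.0}
```

View pics/w17.png

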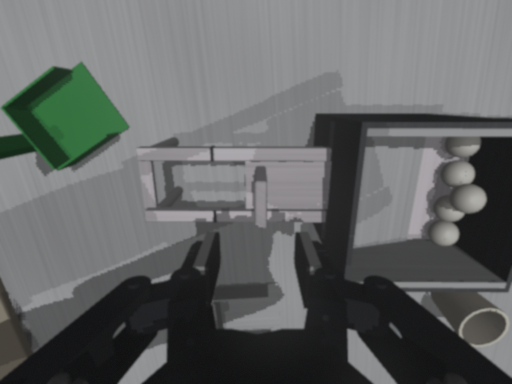

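All five balls are in the hopper at its low end (445-470, 145-235), and the tab at columns 254-267 matches the prediction. I'll descend on the tab.

jog_arm(moves=[{"dx":0.003,"dy":0.0025,"dz":0.02,"ax":-0.003,"ay":0,"az":-0.001,"jaw":0},{"dx":0,"dy":0.001,"dz":0.025,"ax":-0.003,"ay":0,"az":0,"jaw":0},{"dx":0,"dy":0,"dz":0.025,"ax":0,"ay":0,"az":0,"jaw":0},{"dx":0,"dy":0,"dz":0.02,"ax":0,"ay":0,"az":0,"jaw":0},{"dx":0,"dy":0,"dz":0.008,"ax":0,"ay":0,"az":0,"jaw":0}])

```text
t: 21.08
ee_pos: [0.4971, 0.2094, 0.0976]
tool_rot: [[0.085, 0.996, -0.0], [0.996, -0.085, -0.0], [-0.0, -0.0, -1.0]]
wrist_force: [0.0, 0.4, 0.5]
width: 0.0427
```

jog_arm(moves=[{"dx":0,"dy":0,"dz":0,"ax":0,"ay":0,"az":0,"jaw":-0.4},{"dx":0,"dy":0,"dz":0,"ax":0,"ay":0,"az":0,"jaw":-1},{"dx":0,"dy":0,"dz":0,"ax":0,"ay":0,"az":0,"jaw":-1},{"dx":0,"dy":0,"dz":0,"ax":0,"ay":0,"az":0,"jaw":-1},{"dx":0,"dy":0,"dz":0,"ax":0,"ay":0,"az":0,"jaw":-1}])

```text
t: 21.7
ee_pos: [0.4962, 0.2107, 0.1003]
tool_rot: [[0.083, 0.997, -0.002], [0.997, -0.083, 0.001], [0.0, -0.002, -1.0]]
wrist_force: [-16.2, -1.5, 9.7]
width: 0.0094
```

```bash
python3 look.py w18
```

```text
21.7 [0.4962 0.2107 0.1003] [3.060e-01 7.100e-02 1.797e+00 1.000e-03 1.275e+00 3.880e-01] F [-16.2  -1.5   9.7] w 0.0094
```

View pics/w18.png

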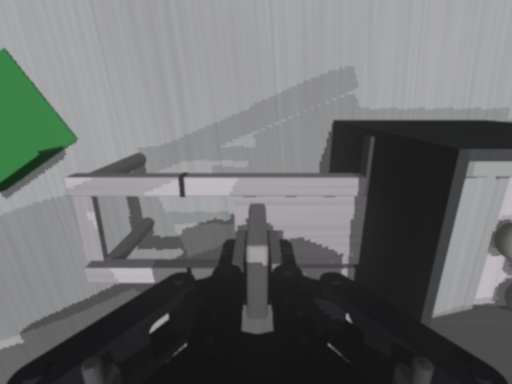

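```bash
python3 - <<'E'
from st import *
import pickle
P=pickle.load(open('pics/w18.pkl','rb'));im=cv2.imread('pics/w18.png')
cv2.imwrite('pics/w18z.png',cv2.resize(im[160:290,60:290],None,fx=3.4,fy=4.5,interpolation=2))
u=W(1,0,0)-W(0,0,0)
t=np.array([.4962,.2107,.1])
for px in((183,177),(189,264)):
    w=onz('wrist',px,.086,P);print(w.round(4),'along st x rel TCP',((w-t)@u).round(4))
print(W(-.13,0,.1))
E
```

```text
[0.4563 0.2507 0.086 ] along st x rel TCP -0.0431
[0.4505 0.1921 0.086 ] along st x rel TCP -0.044
[0.49583257 0.20859623 0.1       ]
```

View pics/w18z.png

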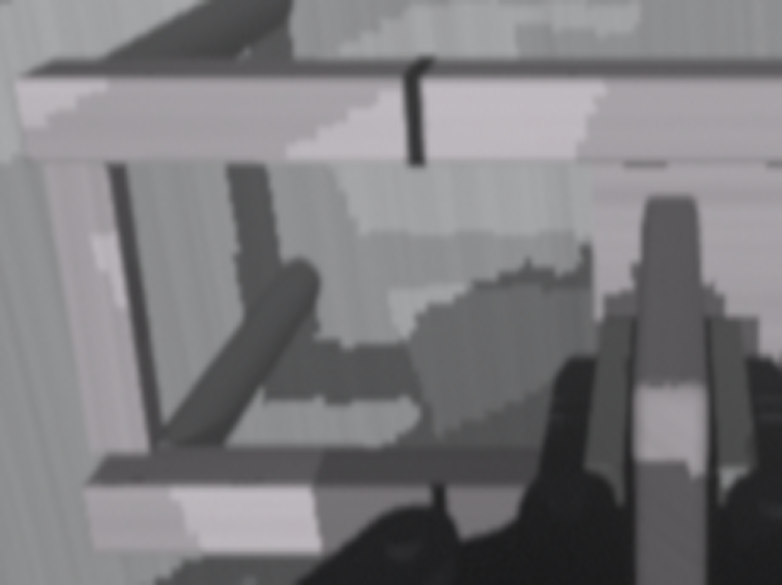

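The tab is gripped (9.4 mm) and the mark measures 43-44 mm from the TCP, consistent with the stated 45 mm. I'll pull.

jog_arm(moves=[{"dx":0,"dy":-0.005,"dz":-0.001,"ax":0,"ay":0,"az":0,"jaw":-1},{"dx":0,"dy":-0.008,"dz":-0.001,"ax":0,"ay":0,"az":0,"jaw":-1},{"dx":0,"dy":-0.01,"dz":0,"ax":0,"ay":0,"az":0,"jaw":-1},{"dx":0,"dy":-0.01,"dz":0,"ax":0,"ay":0,"az":0,"jaw":-1},{"dx":0,"dy":-0.007,"dz":0,"ax":0,"ay":0,"az":0,"jaw":-1}])

```text
t: 22.38
ee_pos: [0.4585, 0.2138, 0.1005]
tool_rot: [[0.083, 0.997, 0.003], [0.997, -0.083, 0.001], [0.001, 0.003, -1.0]]
wrist_force: [9.7, 2.3, -17.5]
width: 0.0093
```

```bash
python3 look.py w19; python3 - <<'E'
from st import *
s=monitor.get_state();u=W(1,0,0)-W(0,0,0);print((s['ee_pos']-np.array([.4962,.2107,.1]))@u)
E
```

```text
22.375 [0.4585 0.2138 0.1005] [ 0.335 -0.024  1.893 -0.     1.268  0.418] F [  9.7   2.3 -17.5] w 0.0093
-0.03831374720230967
```

jog_arm(moves=[{"dx":0,"dy":-0.003,"dz":0.0008,"ax":0,"ay":0,"az":0,"jaw":-1},{"dx":0,"dy":-0.002,"dz":0.0004,"ax":0,"ay":0,"az":0,"jaw":-1},{"dx":0,"dy":-0.001,"dz":0,"ax":0,"ay":0,"az":0,"jaw":-1},{"dx":0,"dy":0,"dz":0,"ax":0,"ay":0,"az":0,"jaw":-1},{"dx":0,"dy":0,"dz":0,"ax":0,"ay":0,"az":0,"jaw":-1}])

```text
t: 23.05
ee_pos: [0.4539, 0.2142, 0.1004]
tool_rot: [[0.083, 0.997, 0.006], [0.997, -0.083, 0.001], [0.001, 0.005, -1.0]]
wrist_force: [9.7, 0.2, -11.1]
width: 0.0092
```

```bash
python3 look.py w20; python3 - <<'E'
from st import *
s=monitor.get_state();u=W(1,0,0)-W(0,0,0);print((s['ee_pos']-np.array([.4962,.2107,.1]))@u)
im=snap('scene','sc20');cv2.imwrite('pics/sc20z.png',cv2.resize(im[100:270,220:400,::-1],None,fx=4,fy=3.5,interpolation=2))
im=snap('side','si20');cv2.imwrite('pics/si20z.png',cv2.resize(im[150:300,110:310,::-1],None,fx=4,fy=4,interpolation=2))
E
```

```text
23.05 [0.4539 0.2142 0.1004] [ 3.390e-01 -3.700e-02  1.906e+00 -1.000e-03  1.266e+00  4.230e-01] F [  9.7   0.2 -11.1] w 0.0092
-0.04245739869748984
```

View pics/w20.png

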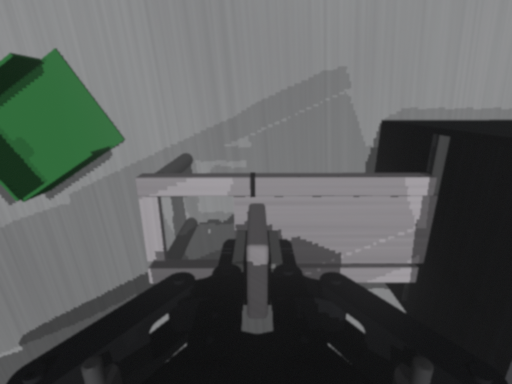

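View pics/sc20z.png

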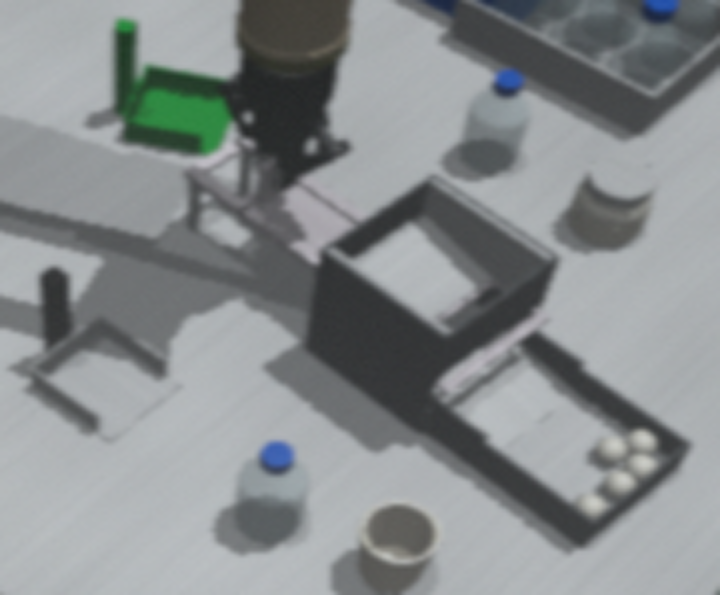

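View pics/si20z.png

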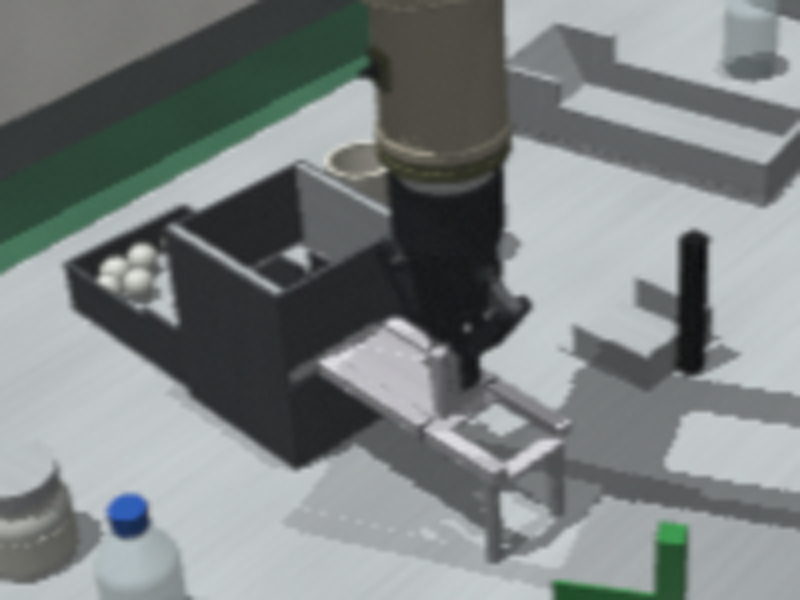

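All five balls are in the catch tray (scene zoom 590-645, 440-505). Now the fine check of the tab against the mark line.

```bash
python3 - <<'E'
from st import *
import pickle
P=pickle.load(open('pics/w20.pkl','rb'));im=cv2.imread('pics/w20.png')
cv2.imwrite('pics/w20z.png',cv2.resize(im[165:325,210:310],None,fx=6,fy=3.7,interpolation=2))
u=W(1,0,0)-W(0,0,0)
t=np.array([.4539,.2142,.1])
for px in((252.5,177),(252.5,186),(252.5,194)):
    w=onz('wrist',px,.086,P);print(w.round(4),((w-t)@u).round(4))
# tab +y face: lower & upper edge columns -> station x at y=+0.02
P8=pickle.load(open('pics/w18.pkl','rb'))
for px in((182,178),(182.5,187),(183,194)):
    w=onz('wrist',px,.086,P8);print('w18',((w-np.array([.4962,.2107,.1]))@u).round(4))
E
```

```text
[0.4549 0.2509 0.086 ] -0.002
[0.4544 0.2454 0.086 ] -0.002
[0.454  0.2404 0.086 ] -0.0021
w18 -0.0437
w18 -0.0439
w18 -0.0439
```

View pics/w20z.png

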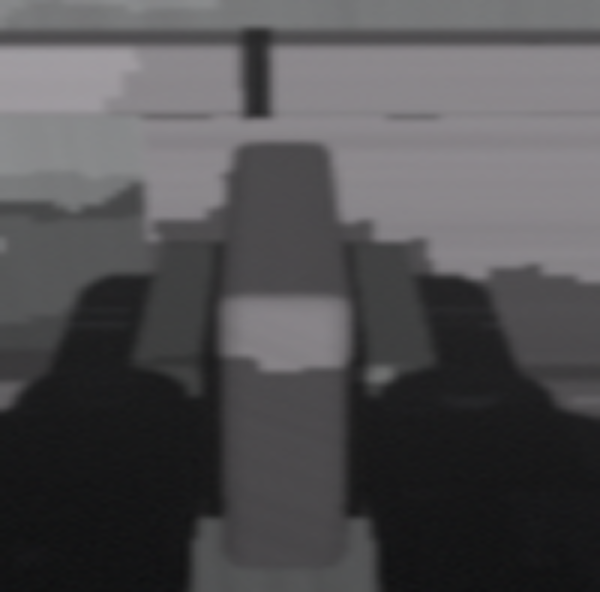

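```bash
python3 - <<'E'
from st import *
import pickle
P=pickle.load(open('pics/w20.pkl','rb'))
u=W(1,0,0)-W(0,0,0)
a=onz('wrist',(257.1,204.2),.082,P);b=onz('wrist',(252.8,188),.086,P);print(a,b,(b-a)@u)
top=onz('wrist',(257.5,246),.137,P);print('top',top,(b-top)@u)
s=monitor.get_state();print(s['ee_pos'],np.degrees(np.arctan2(s['tool_rot'][1,2],1)))
P=pickle.load(open('pics/w18.pkl','rb'))
a=onz('wrist',(60+672/3.4,160+200/4.5),.082,P);b=onz('wrist',(60+415/3.4,160+120/4.5),.086,P);print('shut',(b-a)@u)
E
```

```text
[0.45608049 0.23209645 0.082     ] [0.45446666 0.24410381 0.086     ] -0.0025871665262065012
top [0.45600655 0.23355599 0.137     ] -0.0023945070245913248
[0.45391753 0.21420703 0.10040081] 0.057337585397405216
shut -0.045046983467835616
```

The picture method gives 45.05 mm when shut, which matches the 45 mm spec, and 2.5 mm remaining now. I'll pull 2.5 mm more.

jog_arm(moves=[{"dx":0,"dy":-0.001,"dz":0.0003,"ax":0,"ay":0,"az":0,"jaw":-1},{"dx":0,"dy":-0.001,"dz":0.0003,"ax":0,"ay":0,"az":0,"jaw":-1},{"dx":0,"dy":-0.0005,"dz":0,"ax":0,"ay":0,"az":0,"jaw":-1},{"dx":0,"dy":0,"dz":0,"ax":0,"ay":0,"az":0,"jaw":-1},{"dx":0,"dy":0,"dz":0,"ax":0,"ay":0,"az":0,"jaw":-1}])

```text
t: 23.82
ee_pos: [0.4519, 0.2144, 0.1004]
tool_rot: [[0.083, 0.997, 0.007], [0.997, -0.083, 0.001], [0.002, 0.006, -1.0]]
wrist_force: [10.5, -1.9, -7.9]
width: 0.009
```

```bash
python3 look.py w21; python3 - <<'E'
from st import *
im=cv2.imread('pics/w21.png')
cv2.imwrite('pics/w21z.png',cv2.resize(im[165:325,210:310],None,fx=6,fy=3.7,interpolation=2))
s=monitor.get_state();u=W(1,0,0)-W(0,0,0);print((s['ee_pos']-np.array([.4962,.2107,.1]))@u)
E
```

```text
23.825 [0.4519 0.2144 0.1004] [ 3.410e-01 -4.200e-02  1.912e+00 -1.000e-03  1.266e+00  4.250e-01] F [10.5 -1.9 -7.9] w 0.009
-0.044426144338798185
```

View pics/w21z.png

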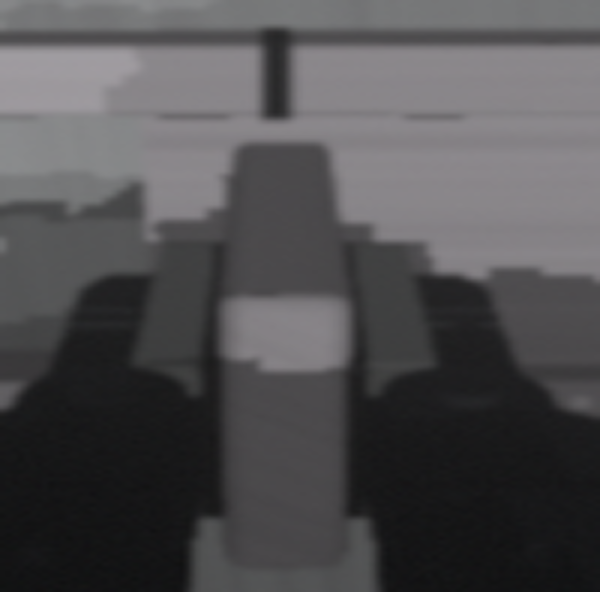

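About 0.6 mm remains.

jog_arm(moves=[{"dx":0,"dy":-0.0007,"dz":0.0002,"ax":0,"ay":0,"az":0,"jaw":-1},{"dx":0,"dy":0,"dz":0,"ax":0,"ay":0,"az":0,"jaw":-1},{"dx":0,"dy":0,"dz":0,"ax":0,"ay":0,"az":0,"jaw":-1},{"dx":0,"dy":0,"dz":0,"ax":0,"ay":0,"az":0,"jaw":-1},{"dx":0,"dy":0,"dz":0,"ax":0,"ay":0,"az":0,"jaw":-1}])

```text
t: 24.5
ee_pos: [0.4514, 0.2144, 0.1004]
tool_rot: [[0.083, 0.997, 0.007], [0.997, -0.083, 0.001], [0.002, 0.007, -1.0]]
wrist_force: [9.4, -1.9, -6.9]
width: 0.0091
```

```bash
python3 look.py w22; python3 - <<'E'
from st import *
import pickle
im=cv2.imread('pics/w22.png');P=pickle.load(open('pics/w22.pkl','rb'))
g=cv2.cvtColor(im,6).astype(float)
u=W(1,0,0)-W(0,0,0)
# line centroid rows 180-192
seg=g[180:192,245:270].mean(0);w=np.clip(np.median(seg)-15-seg,0,None);c=(w*np.arange(245,270)).sum()/w.sum();print('line col',c)
row=g[206:212,235:280].mean(0);print(row.round().astype(int).tolist())
b=onz('wrist',(c,186),.086,P);a=onz('wrist',(257.1,204.2),.082,P);t=onz('wrist',(257.5,246),.137,P);print((b-a)@u,(b-t)@u)
s=monitor.get_state();print((s['ee_pos']-np.array([.4962,.2107,.1]))@u,s['joint_vel'].round(4))
im=snap('scene','sc22')
E
```

```text
24.5 [0.4514 0.2144 0.1004] [ 3.420e-01 -4.400e-02  1.913e+00 -1.000e-03  1.265e+00  4.260e-01] F [ 9.4 -1.9 -6.9] w 0.0091
line col 256.37828029034057
[136, 136, 136, 136, 136, 136, 136, 136, 136, 136, 136, 133, 122, 100, 82, 73, 73, 74, 74, 74, 74, 74, 74, 74, 74, 74, 74, 74, 75, 87, 114, 131, 136, 136, 136, 136, 136, 136, 136, 136, 136, 136, 136, 137, 136]
-0.0004532330069729494 -0.00018778894142372867
-0.04496961293670881 [-0.0004  0.0006 -0.0014 -0.0011 -0.0014  0.0013]
```

View pics/sc22.png

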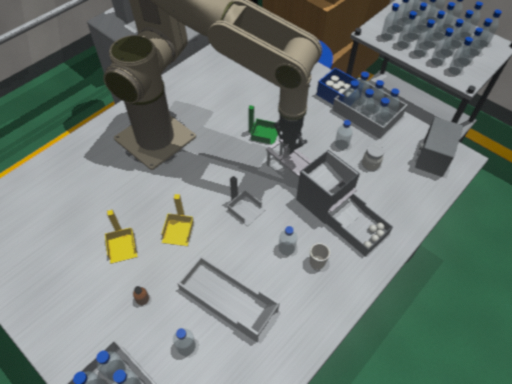

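The tab is within about 0.5 mm of the mark. All five balls are in the tray at about (375,233), the scoop stands free at (243,205), the pan is empty, and the other objects are in place. Handing in.

```bash
python3 -c "
from plant import bot;print(bot.job_done())"
```

```text
the job is handed in; nothing more can be done
None
```

The job is done and handed in at about 24.6 s of the 72 s limit. I scooped all five balls from the pan in one pass, tipped them into the shut hopper, and stood the steel scoop upright on the bench and let go. I then gripped the tab and pulled the slide to its mark.

**Last checks:**
- **Balls:** all five ran out into the catch tray. None are on the bench, in the pan or in the hopper.
- **Slide position:** the tool had moved 45.0 mm from shut. The wrist picture puts the tab 0.2–0.5 mm short of the black lines.
- **Hold:** the gripper is still closed on the tab (9.1 mm reading on the 10 mm plate). The wrist force is about 9 N along the slide, matching the spring, plus about 7 N downward left over from the grip.
- **Other objects:** the bottles, jar, cup and coloured look-alike scoops stand where they were in the final scene picture.

**Disagreements along the way:**
- My first fit of the pan was 4 mm off sideways. I corrected it from the wrist picture before lowering the scoop in.
- The first two move calls were refused because of missing keys, and nothing moved.

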